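Chase the thread of a weld boss with a tap wrench

TASK

Fit the tap wrench fully home on the square end of the tap that stands in the clamped boss, then run the tap down its thread: half a turn clockwise, a quarter turn back, half a turn on, a quarter back, and a last half turn, which brings its yellow collar down to the brass bush. The turns are those of the tap itself; pause briefly at the end of each stroke, never lean or press hard on the brittle tap, and leave the other things alone. Leave the wrench standing on the tap and let go.

Things in the scene. Friction and masses are not known exactly. Their poses are not given: they have to be found in the camera images.
- vise: Fixed low blue vise (170 x 90 x 56 mm) clamping an upright round aluminium boss, 47 mm across; origin at the centre of its underside on the table, z up. The boss's top is 60 mm above the origin and carries a brass bush 32 mm across and 6 mm high, from which the tap stands up: a round shank 18 mm across with a yellow collar, and on top the steel drive square.
- drive_nominal (a point): Nominal centre of the flat top of the tap's drive square, 118 mm above the vise's origin (it sinks with the tap). The square is 14 x 14 mm and 26 mm long. The real tap stands upright up to 5 mm off this along the vise's x and up to 5 mm along its y, different each time. At tap = 0 its faces are parallel to the vise's x and y within 0.05 rad.
- tap (a joint): Turning angle of the tap, rad; 0 at the start, growing clockwise as seen from above; 3.14 is half a turn. The thread feeds the tap 3 mm down per turn. The thread resists turning with about 0.2 N m and holds the tap wherever it is left. There is a hard stop at 6.5.
- press (a joint): How far the tap in its floating mount has been pushed down by pressing, m; about 0.0005 unloaded, plus 0.001 per 10 N. Above 0.0025 (25 N) counts as pressing too hard.
- lean_x (a joint): How far a sideways push bends the tap about the vise's x axis, rad (pivot 60 mm above the vise's origin, 30 N m per rad, right-handed); 0 unloaded. More than 0.025 either way (about 15 N sideways at the square) counts as breaking it.
- lean_y (a joint): The same about the vise's y axis.
- tap_wrench: Loose tap wrench, 0.3 kg, standing upright on its socket mouth; origin at the mouth's centre, z up. Dark square socket, 32 mm across outside, about 34 at the mouth, 44 mm high; bore 16 x 16 mm, 28 mm deep, its lowest 8 mm flared to 25 mm to lead the drive square in. Fully home, the drive's top meets the bore's end and the origin is about 90 mm above the vise's origin.
- wrench_bar (a point): Centre of the wrench's steel cross bar, 37 mm above its origin; the bar is 10 mm thick and 150 mm long along the wrench's x. The socket turns about 0.15 rad either way on the square before it bites, so on each reversal the wrench turns about 0.3 rad before the tap moves.
- wrench_head (a point): Point on the wrench's axis, 66 mm above its origin, in the red square grip head above the bar: 24 x 24 mm, from 44 to 84 mm above the origin, its faces square to the wrench's x and y.
- spray_can: Loose red spray can, 56 mm across, 150 mm tall; origin at the centre of its underside. Bystander.
- copper_ring: Loose copper tube ring, 54 mm across, 32 mm tall; origin at the centre of its underside. Bystander.
- bar_stub: Loose aluminium round-bar offcut, 40 mm across, 45 mm tall; origin at the centre of its underside. Bystander.
- nut_blank: Loose round steel nut blank, 38 mm across, 18 mm tall; origin at the centre of its underside. Bystander.
- pliers: Loose pliers with red handles lying flat, about 170 mm long along x; origin near the middle. Bystander.
- screwdriver: Loose screwdriver with orange handle lying flat along its x. Bystander.
- tip_box: Loose closed white plastic box, 85 x 65 x 26 mm; origin at the centre of its underside. Bystander.
Not all that is in view belongs to the job. There is more than one size of the vise; the job needs the larger.

How it is judged:
By the outcome, as a careful person would: the job done as asked, in the order asked, and still so for the second after the job is handed in, with the robot touching nothing.
It also fails if it takes over 72 s, if anything falls off the work surface, if the arm or the gripper's body presses on something with over 40 N, if the wrist force passes 120 N, or if a joint passes its speed limit or range.

ROBOT

A 6-joint arm with a two-finger parallel gripper is mounted at the origin on the work surface. World frame = base frame: x ahead of the robot, y to its left, z up, the work surface at z = 0. Lengths are in mm, angles in degrees, forces in N, time in s.
With the tool pointing down it reaches from about 350 to 850 mm from the base axis. Payload 8.1 kg.
Tool frame: the origin (TCP) lies at the very end of the fingers, on their centre line; the grasp point (between the pads) lies 19 mm behind it; z points along the fingers, y is the direction in which the jaws open and shut (so a half turn about z gives the same grasp; the last joint's range is limited). The gripper opens to 85 mm and grips with 20 to 120 N. Pads are 22 mm wide; open, the fingers measure 114 mm over their backs; the gripper's body (76 mm by 85 mm) begins 54 mm behind the grasp point. The pads swing forward as they close: fully open they stand 13 mm farther back than shut.
Start: joints at [65.523, 7.471, 85.268, -0, 87.261, -4.893], TCP at [201.089, 565.304, 231.292] pointing down, gripper open.
Joint ranges: [-169.43, 169.43], [-51.17, 129.36], [1.28, 143.12], [-76.62, 256.62], [0, 156.53], [-152.29, 152.29]. Speed limits (degrees/s): [136.94, 136.94, 159.86, 180, 180, 180].

INTERFACE

Orientations are given as [roll, pitch, yaw] about the fixed x, y, z axes, in that order (R = Rz(yaw) Ry(pitch) Rx(roll)).
In Python, from bench import r gives the robot as it stands.
- The arm moves only by the shell command python3 -m jog 'ROWS' [OPENING] [FORCE]. ROWS is JSON, a list of rows, each a list of 6 numbers: the shift along the tool's x, y, z normalised to -1 to 1, where 1 is 0.25 m, then the turn, a rotation vector about the tool's x, y, z normalised to -1 to 1, where 1 is pi rad. In form: [[x, y, z, ax, ay, az], ...]. A call has 1 to 10 rows; each row is the pose to reach, as a shift and turn from the pose commanded when the call began, along the tool's axes at that moment, turning the shorter way round; what a row does not reach only later rows make up. A row lasts 1/10 s, in which the tool goes at most 50 mm and 8.59 degrees, less where a joint would pass 70% of its speed; a pose out of reach is approached as far as the arm can. A call with a number of a shift or a turn outside -1 to 1 is refused whole. A call with a gripper value outside its range is refused whole. OPENING is the opening, from 0 (shut) to 1 (fully open), set as the call begins (- or left out, the last holds). The fingers move at their own pace and stop on an object; FORCE is the grip in N (left out, the last holds). Time passes only in rows, so rows that repeat a pose let the fingers close. It gives the time, the measured TCP pose, the force and the opening at its end, in the units of the state.
- r.sense(): the state, without advancing time (a new reading comes with each control period).
- r.snapshot(name): name is "scene" or "top"; returns a dict with "pixels" (384x512x3 uint8, red, green, blue), "intrinsics" (3x3 intrinsics, pixels), "extrinsics" (4x4, takes a point from camera to world coordinates). Camera axes: x right, y down, z forward; pixel columns grow to the right and rows downward; lengths in mm; the calibration is good to about 2 mm. A picture is of the moment at which its call begins. There is no depth.
- r.hand_in(): hands the job in, once; it reports no verdict.
The state is a dict: "time": time; "joint_pos": joint angles; "qd": joint speeds; "joint_efforts": joint torques, N m; "tool_pos": TCP position; "tcp_rot": TCP orientation; "ft_force": force on the tool from outside, world axes, zero at the start; "wrist_torque": the same for the moment, N m; "finger_gap": finger opening in mm.
Only numpy, scipy, OpenCV 4.12 (cv2) and the standard library are available. Lean on these libraries where they do the work, as an engineer would, in place of code of your own. Each camera call takes 0.05 s, during which the arm holds its last target.

## Working session

There is one attempt and no reset: what is moved stays moved. The work goes in short steps, Python scripts to look and compute and a shell command to move; the robot and the scene stay as the last step left them, time stands still between calls to the robot, and variables do not carry over. Pictures are saved under pics/ and viewed, and the job is handed in when it is done.

```bash
ls; mkdir -p pics
python3 - <<'E'
from bench import r
import cv2,pickle
print(r.sense())
for n in("scene","top"):
    s=r.snapshot(n); pickle.dump(s,open(f"pics/{n}0.pkl","wb")); cv2.imwrite(f"pics/{n}0.png",s["pixels"][:,:,::-1]); print(n,s["intrinsics"],s["extrinsics"])
E
```

```text
pics
{'time': 0.0, 'joint_pos': array([ 6.55218559e+01,  7.51708255e+00,  8.53296806e+01, -1.68551668e-03,
        8.72607722e+01, -4.89446720e+00]), 'qd': array([-0.0793221 , -0.01579789, -0.01016949, -0.02314051,  0.00828923,
        0.08734159]), 'joint_efforts': array([-1.08735101e-03, -5.69415343e+01, -5.00541544e+01, -2.98358373e-04,
        1.50267337e-02,  1.77766810e-05]), 'tool_pos': array([200.88372817, 564.78739976, 230.21999608]), 'tcp_rot': array([-1.79892713e+02, -7.49768560e-03,  1.60416398e+02]), 'ft_force': array([-1.19494698, -0.23937113,  0.97479971]), 'wrist_torque': array([0.03462006, 0.00385282, 0.02838597]), 'finger_gap': 85.47926137401258}
scene [[422.4315926    0.         256.01659359]
 [  0.         422.4315926  190.64053029]
 [  0.           0.           1.        ]] [[-2.64391767e-01  6.72994074e-01 -6.90779248e-01  1.31322512e+03]
 [ 9.64401329e-01  1.80632540e-01 -1.93137160e-01  2.08947515e+02]
 [-5.20295437e-03 -7.17252300e-01 -6.96794136e-01  8.39070941e+02]
 [ 0.00000000e+00  0.00000000e+00  0.00000000e+00  1.00000000e+00]]
top [[483.82858448   0.         253.91543573]
 [  0.         483.82858448 194.2073794 ]
 [  0.           0.           1.        ]] [[-1.67392795e-02 -9.82878281e-01  1.83494089e-01  2.92129536e+02]
 [-9.99786444e-01  1.42294303e-02 -1.49863504e-02  3.15332447e+01]
 [ 1.21187420e-02 -1.83705763e-01 -9.82906572e-01  1.63537951e+03]
 [ 0.00000000e+00  0.00000000e+00  0.00000000e+00  1.00000000e+00]]
```

View pics/scene0.png

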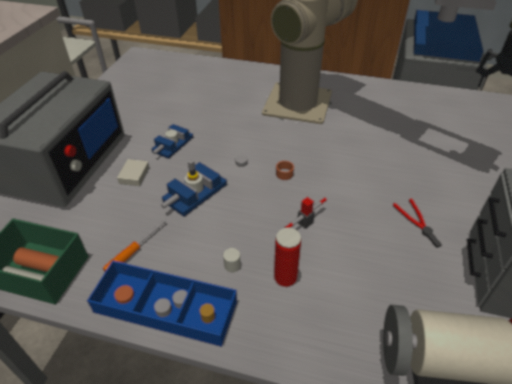

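View pics/top0.png

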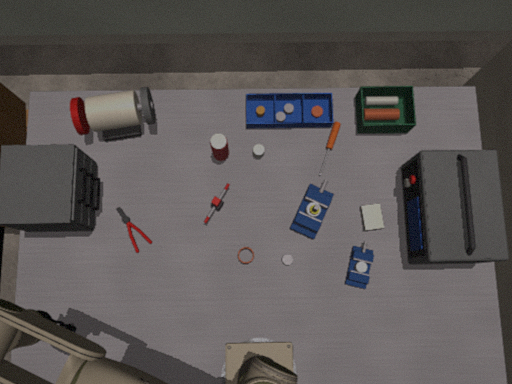

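The large vise with the tap is at scene (194,187) and top (313,210). The wrench is at scene (307,207) and top (216,203), with the can close to it. I'll zoom in on both.

```bash
cat > h.py <<'E'
import numpy as np,cv2,pickle
def ray(s,uv):
    K,E=s["intrinsics"],s["extrinsics"]; d=E[:3,:3]@np.linalg.solve(K,[uv[0],uv[1],1.]); return E[:3,3],d/np.linalg.norm(d)
def onz(s,uv,z):
    o,d=ray(s,uv); return o+d*(z-o[2])/d[2]
def proj(s,p):
    K,E=s["intrinsics"],s["extrinsics"]; c=E[:3,:3].T@(np.asarray(p,float)-E[:3,3]); q=K@c; return q[:2]/q[2]
def tri(s1,u1,s2,u2):
    o1,d1=ray(s1,u1);o2,d2=ray(s2,u2)
    A=np.stack([d1,-d2],1);t=np.linalg.lstsq(A,o2-o1,rcond=None)[0]
    a,b=o1+t[0]*d1,o2+t[1]*d2
    return (a+b)/2,np.linalg.norm(a-b)
def crop(s,c,h,w,k): 
    x,y=c; im=s["pixels"][y-h:y+h,x-w:x+w,::-1]; return cv2.resize(im,None,fx=k,fy=k,interpolation=cv2.INTER_CUBIC)
E
python3 - <<'E'
from h import *
S=pickle.load(open("pics/scene0.pkl","rb"));T=pickle.load(open("pics/top0.pkl","rb"))
a=np.hstack([crop(S,(195,188),37,37,5),crop(S,(307,212),37,37,5)])
b=np.hstack([crop(T,(313,210),37,37,5),crop(T,(216,203),37,37,5)])
cv2.imwrite("pics/z0.png",np.vstack([a,b])[:,:])
E
```

```text
(no output)
```

View pics/z0.png

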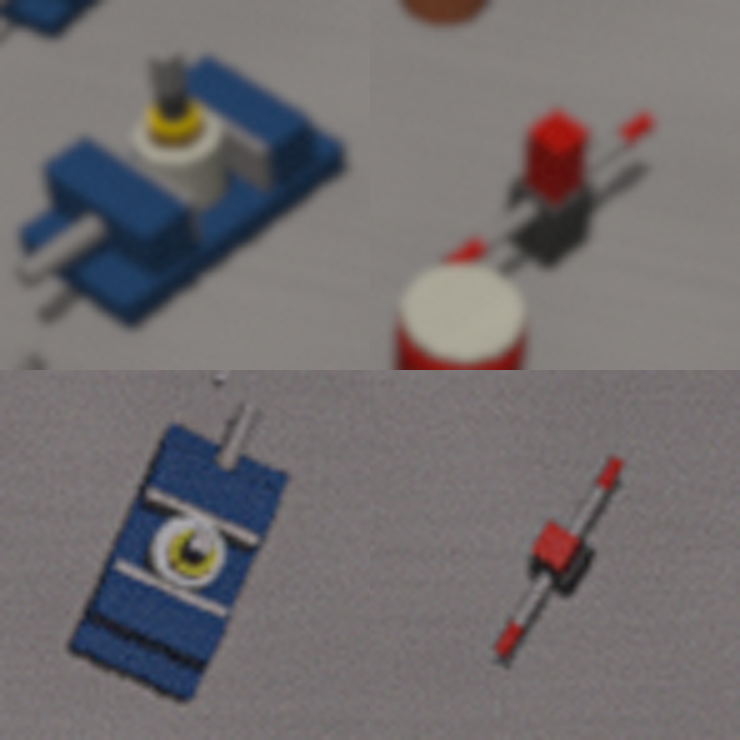

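```bash
cat > meas.py <<'E'
from h import *
def comps(s,f,amin=4):
    hsv=cv2.cvtColor(s["pixels"],cv2.COLOR_RGB2HSV); m=f(hsv[...,0].astype(int),hsv[...,1].astype(int),hsv[...,2].astype(int)).astype(np.uint8)
    n,l,st,c=cv2.connectedComponentsWithStats(m); return [(np.round(c[i],1).tolist(),st[i].tolist()) for i in range(1,n) if st[i,4]>=amin]
red=lambda h,s,v:((h<8)|(h>172))&(s>150)&(v>60)
yel=lambda h,s,v:(h>20)&(h<35)&(s>120)&(v>70)
blue=lambda h,s,v:(h>100)&(h<125)&(s>120)
E
python3 - <<'E'
from meas import *
S=pickle.load(open("pics/scene0.pkl","rb"));T=pickle.load(open("pics/top0.pkl","rb"))
for n,s in(("S",S),("T",T)):
    print(n,"red",comps(s,red));print("yel",comps(s,yel));print("blue",[c for c in comps(s,blue) if c[1][4]>100])
print("head top",tri(S,(307.8,201.6),T,(216.6,201.4)))
print("tap top",tri(S,(191.6,163.4),T,(316.6,207)))
print("tip",onz(T,(227.2,186.2),37),onz(T,(206.8,220.2),37),onz(S,(323.2,200.4),37),onz(S,(289.6,225.4),37))
print("head top z84",onz(T,(216.6,201.4),84),onz(S,(307.8,201.6),84))
print("tap z118",onz(T,(316.6,207),118),onz(S,(191.6,163.4),118))
print("can top",onz(S,(287.5,238),150),onz(T,(219,139),150))
E
```

```text
S red [([69.1, 150.2], [64, 145, 11, 11, 101]), ([306.7, 205.7], [302, 198, 11, 17, 147]), ([323.0, 200.0], [321, 199, 5, 3, 9]), ([412.4, 214.6], [394, 199, 31, 29, 213]), ([289.3, 225.1], [287, 224, 5, 3, 11]), ([286.1, 264.5], [275, 243, 25, 43, 827])]
yel [([192.4, 175.2], [188, 172, 10, 7, 52])]
blue [([446.7, 36.6], [415, 11, 67, 50, 2592]), ([97.7, 127.8], [77, 97, 41, 62, 1340]), ([171.8, 142.6], [154, 125, 38, 32, 394]), ([193.1, 191.1], [163, 164, 63, 51, 1049]), ([164.5, 301.9], [88, 262, 148, 84, 6426])]
T red [([75.7, 115.2], [70, 98, 15, 36, 267]), ([370.6, 113.0], [369, 111, 4, 5, 5]), ([223.0, 148.5], [222, 148, 3, 2, 4]), ([223.0, 151.8], [222, 151, 3, 2, 4]), ([412.7, 178.9], [411, 175, 5, 9, 38]), ([226.5, 186.5], [225, 184, 4, 6, 13]), ([215.9, 201.2], [212, 197, 9, 9, 51]), ([206.5, 219.4], [205, 217, 4, 6, 15]), ([135.8, 234.5], [126, 221, 26, 31, 167])]
yel [([313.1, 210.3], [310, 206, 9, 8, 30])]
blue [([289.0, 109.3], [246, 93, 87, 35, 2341]), ([318.9, 194.8], [306, 184, 27, 22, 287]), ([415.0, 224.0], [407, 196, 16, 55, 500]), ([305.4, 225.3], [291, 213, 30, 26, 400]), ([362.5, 253.8], [352, 246, 21, 15, 188]), ([357.1, 279.9], [346, 272, 23, 16, 247])]
head top (array([560.94109792, 132.0778148 ,  75.43899119]), np.float64(3.9988500119018844))
tap top (array([ 532.06521492, -189.62801497,  107.35027369]), np.float64(4.520730441468704))
tip [619.26802405  96.71004893  37.        ] [504.91514    165.22694618  37.        ] [507.68681651 168.98294619  37.        ] [617.0093331  101.18417731  37.        ]
head top z84 [559.72659664 129.55318364  84.        ] [569.02689781 134.88872301  84.        ]
tap z118 [ 531.13550557 -190.24667237  118.        ] [ 543.20055482 -181.52118259  118.        ]
can top [750.48524603 119.4364857  150.        ] [750.09741098 117.2161908  150.        ]
```

Run:
```python
from h import *
S=pickle.load(open("pics/scene0.pkl","rb"));T=pickle.load(open("pics/top0.pkl","rb"))
def g(i): return np.clip(i.astype(float)*1.5,0,255).astype(np.uint8)
a=np.hstack([crop(S,(192,173),14,20,20)[:, :400],crop(S,(307,208),14,20,20)[:, :400]]) if 0 else None
def c(s,x,y,h,w,k): return g(cv2.resize(s["pixels"][y-h:y+h,x-w:x+w,::-1],None,fx=k,fy=k,interpolation=cv2.INTER_NEAREST))
t=np.vstack([np.hstack([c(S,192,173,15,20,18),c(S,307,206,15,20,18)])])
u=np.vstack([np.hstack([c(T,314,210,15,20,18),c(T,216,202,15,20,18)])])
im=np.vstack([t,u]);im=cv2.resize(im,(800,600),interpolation=cv2.INTER_AREA);cv2.imwrite("pics/z1.png",im)
```

```text
(no output)
```

View pics/z1.png

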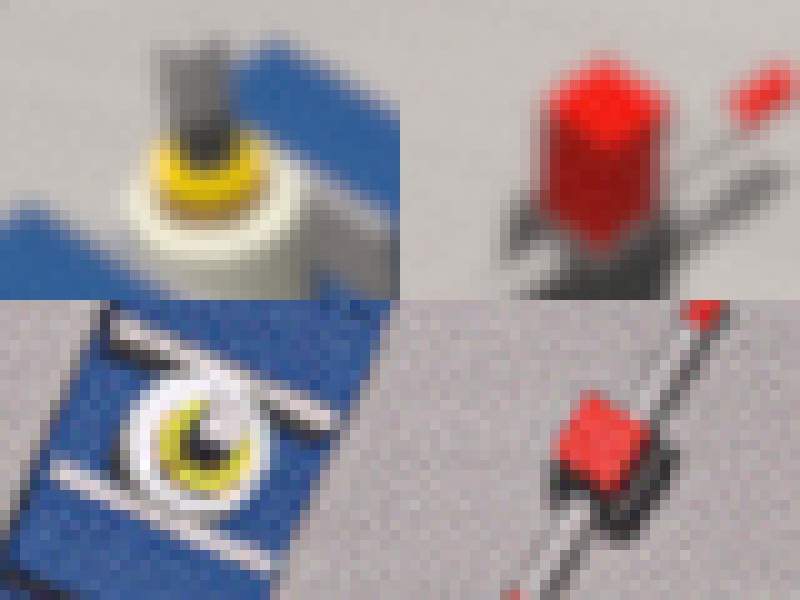

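Run:
```python
from h import *
S=pickle.load(open("pics/scene0.pkl","rb"));T=pickle.load(open("pics/top0.pkl","rb"))
P=lambda a:np.round(a,1)
print("tap118 T",P(onz(T,(315.7,206.3),118)),"S",P(onz(S,(191,163),118)))
print("collar74 T",P(onz(T,(314.1,209.3),74)),"S ring mid 71",P(onz(S,(192.4,174.9),71)))
print("bush66 T",P(onz(T,(313.4,209),66)), "vise ht60 check")
for z in(118,72,66): print(z,P(proj(T,(531,-190,z))),P(proj(S,(531,-190,z))))
a,b=onz(T,(206.5,219.4),37),onz(T,(226.5,186.5),37);print("wr T",P((a+b)/2),np.degrees(np.arctan2(*(b-a)[1::-1])),np.linalg.norm(b-a))
a,b=onz(S,(323.,200.),37),onz(S,(289.3,225.1),37);print("wr S",P((a+b)/2),np.degrees(np.arctan2(*(b-a)[1::-1])),np.linalg.norm(b-a))
print("head T",P(onz(T,(215.6,200.8),84)),"S",P(onz(S,(306.9,201.3),84)))
# jaw plates
f=lambda x,y:onz(T,(276+(x+.5)/5-.5,173+(y-370+.5)/5-.5),56)
for p,q in(((118,567),(225,612)),((150,494),(255,542)),((72,648),(188,700)),((175,428),(287,475))):
    d=f(*q)-f(*p);print(np.degrees(np.arctan2(d[1],d[0])),np.linalg.norm(d))
for p,q in(((72,648),(175,428)),((188,700),(287,475))):
    d=f(*q)-f(*p);print("long",np.degrees(np.arctan2(d[1],d[0])),np.linalg.norm(d))
```

```text
tap118 T [ 533.4 -187.5  118. ] S [ 542.1 -183.6  118. ]
collar74 T [ 530.6 -188.2   74. ] S ring mid 71 [ 537.4 -187.1   71. ]
bush66 T [ 532.8 -187.    66. ] vise ht60 check
118 [316.5 207. ] [190.3 160. ]
72 [314.6 209.3] [192.2 172.9]
66 [314.3 209.5] [192.5 174.6]
wr T [562.9 132.6  37. ] -31.250830100360485 129.44237455436232
wr S [561.3 134.2  37. ] -31.74664555184505 129.22064850489224
head T [561.8 132.8  84. ] S [568.6 132.5  84. ]
-114.01969438988024 76.1148907214494
-115.94122512023631 76.11137569308161
-115.23845528564026 82.79224173961127
-114.19653068933972 80.51712539268661
long -26.605212877746087 163.74587245526547
long -25.799471729820638 165.17132849432642
```

```bash
cat > plan.py <<'E'
import sys,numpy as np
from scipy.spatial.transform import Rotation as R
from bench import r
def go(x,y,z,yaw,verb=True):
    s=r.sense(); p=np.array(s["tool_pos"]);rot=R.from_euler("xyz",s["tcp_rot"],degrees=True)
    d=rot.inv().apply(np.array([x,y,z])-p)/250; w=(rot.inv()*R.from_euler("xyz",[180,0,yaw],degrees=True)).as_rotvec()/np.pi
    print("t",round(s["time"],2),"p",p.round(1),"rpy",np.round(s["tcp_rot"],2),"q",s["joint_pos"].round(1),"F",s["ft_force"].round(1),"M",s["wrist_torque"].round(2),"gap",round(s["finger_gap"],1))
    print("full",d.round(4),w.round(4))
if __name__=="__main__": go(*map(float,sys.argv[1:5]))
E
python3 -m jog '[[-0.05,-0.03,0,0,0,0],[-0.13,-0.075,0,0,0,0.005],[-0.25,-0.145,0,0,0,0.01],[-0.38,-0.22,0,0,0,0.015],[-0.51,-0.3,0,0,0,0.02],[-0.64,-0.375,0,0,0,0.025],[-0.77,-0.45,0,0,0,0.03],[-0.87,-0.51,0,0,0,0.033],[-0.94,-0.55,0,0,0,0.033],[-0.97,-0.57,0,0,0,0.033]]' 0.6 40; python3 plan.py 562 133.5 150 148.5
```

```text
time: 1.1
tool_pos: [383.0, 347.5, 231.1]
tcp_rot: [-180.0, 0.0, 154.3]
ft_force: [-0.1, 1.4, 0.4]
finger_gap: 51.1
t 1.1 p [383.  347.5 231.1] rpy [-1.7997e+02  2.0000e-02  1.5434e+02] q [ 36.6  -5.4  98.3  -0.   87.1 -27.8] F [-0.1  1.4  0.4] M [-0.07 -0.02 -0.02] gap 51.1
full [-1.0158 -0.4614  0.3251] [-0.0002  0.0001  0.0324]
```

```bash
python3 -m jog '[[-0.05,-0.025,0.015,0,0,0],[-0.13,-0.06,0.04,0,0,0.004],[-0.26,-0.12,0.08,0,0,0.008],[-0.39,-0.18,0.12,0,0,0.013],[-0.53,-0.24,0.17,0,0,0.018],[-0.66,-0.3,0.21,0,0,0.022],[-0.79,-0.36,0.25,0,0,0.026],[-0.9,-0.41,0.29,0,0,0.03],[-0.97,-0.44,0.31,0,0,0.032],[-1,-0.46,0.32,0,0,0.032]]'; python3 plan.py 562 133.5 48 148.5
python3 - <<'E'
from meas import *
from bench import r
S=r.snapshot("scene");T=r.snapshot("top")
a=np.hstack([crop(S,(307,200),40,40,5),crop(T,(216,200),40,40,5)]);cv2.imwrite("pics/z2.png",a)
E
```

```text
time: 2.1
tool_pos: [558.1, 137.2, 150.3]
tcp_rot: [-179.9, -0.1, 148.7]
ft_force: [-0.2, 0.5, 0.7]
finger_gap: 51.3
t 2.1 p [558.1 137.2 150.3] rpy [-1.7995e+02 -6.0000e-02  1.4867e+02] q [  8.7   6.6  94.8  -0.   78.7 -50. ] F [-0.2  0.5  0.7] M [0.04 0.03 0.01] gap 51.3
full [-0.0214 -0.0042  0.4093] [-0.0003 -0.0003  0.0009]
```

View pics/z2.png

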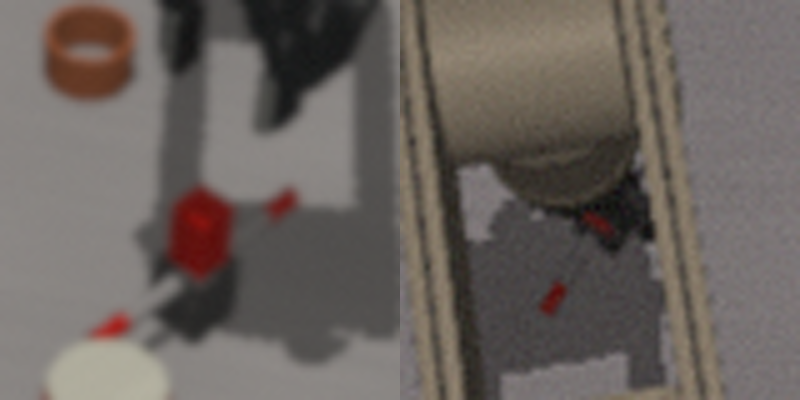

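```bash
python3 -m jog '[[-0.01,0,0.03,0,0,0],[-0.02,-0.004,0.09,0,0,0],[-0.02,-0.004,0.16,0,0,0],[-0.02,-0.004,0.23,0,0,0],[-0.02,-0.004,0.3,0,0,0],[-0.02,-0.004,0.35,0,0,0],[-0.02,-0.004,0.385,0,0,0],[-0.02,-0.004,0.4,0,0,0],[-0.02,-0.004,0.4,0,0,0]]'; python3 plan.py 562 133.5 48 148.5
python3 - <<'E'
from meas import *
from bench import r
S=r.snapshot("scene")
a=np.hstack([crop(S,(307,206),30,40,9)]);cv2.imwrite("pics/z3.png",a)
E
```

```text
time: 3.1
tool_pos: [561.4, 135.0, 50.9]
tcp_rot: [-180.0, -0.0, 148.7]
ft_force: [-0.4, -0.6, 1.0]
finger_gap: 51.0
t 3.1 p [561.4 135.   50.9] rpy [-1.7998e+02 -3.0000e-02  1.4873e+02] q [  8.4  13.1  98.6   0.   68.3 -50.3] F [-0.4 -0.6  1. ] M [ 0.04 -0.03  0.04] gap 51.0
full [-0.0052 -0.0036  0.0117] [-0.0001 -0.0001  0.0013]
```

View pics/z3.png

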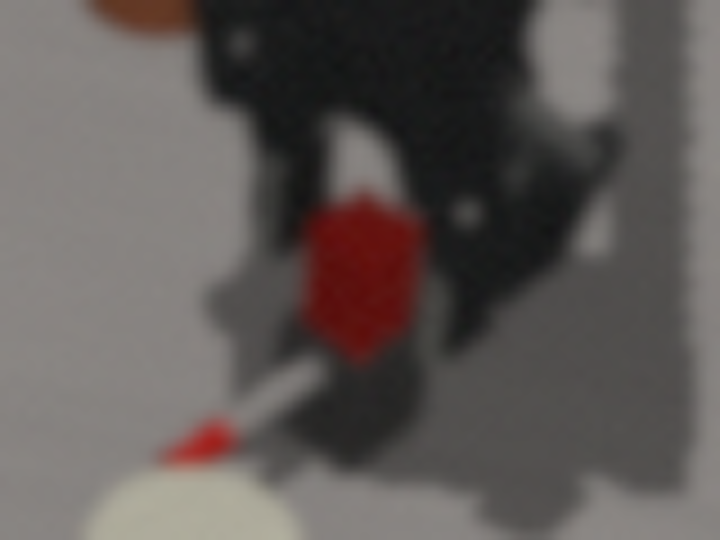

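```bash
python3 -m jog '[[0,0,0.004,0,0,0],[0,0,0.008,0,0,0],[0,0,0.008,0,0,0],[0,0,0.008,0,0,0],[0,0,0.008,0,0,0],[0,0,0.008,0,0,0]]' 0 50; python3 plan.py 561.5 134 48 148.5
```

```text
time: 3.75
tool_pos: [562.4, 135.0, 50.2]
tcp_rot: [179.9, 0.1, 148.7]
ft_force: [-0.4, 0.3, 5.7]
finger_gap: 23.3
t 3.75 p [562.4 135.   50.2] rpy [1.7993e+02 7.0000e-02 1.4872e+02] q [  8.4  13.2  98.6   0.   68.1 -50.3] F [-0.4  0.3  5.7] M [ 0.27 -0.08  0.03] gap 23.3
full [ 0.001  -0.0054  0.0087] [0.0004 0.0004 0.0012]
```

```bash
python3 -m jog '[[0,0,-0.02,0,0,0],[0,0,-0.06,0,0,0],[0,0,-0.12,0,0,0],[0,0,-0.2,0,0,0],[0,0,-0.28,0,0,0],[0,0,-0.37,0,0,0],[0,0,-0.46,0,0,0],[0,0,-0.53,0,0,0],[0,0,-0.58,0,0,0],[0,0,-0.6,0,0,0]]'; python3 plan.py 534 -187 200 154.5
```

```text
time: 4.75
tool_pos: [562.4, 134.9, 201.6]
tcp_rot: [179.9, 0.1, 148.7]
ft_force: [0.1, 0.7, -3.6]
finger_gap: 23.8
t 4.75 p [562.4 134.9 201.6] rpy [1.7990e+02 1.2000e-01 1.4872e+02] q [  8.4   4.8  91.2  -0.   83.8 -50.3] F [ 0.1  0.7 -3.6] M [ 0.01  0.01 -0.02] gap 23.8
full [-0.5717 -1.1594  0.0058] [ 0.0005  0.0007 -0.0321]
```

```bash
python3 -m jog '[[-0.02,-0.04,0,0,0,0],[-0.06,-0.12,0,0,0,-0.003],[-0.12,-0.24,0,0,0,-0.006],[-0.18,-0.36,0,0,0,-0.01],[-0.24,-0.48,0,0,0,-0.014],[-0.3,-0.6,0,0,0,-0.018],[-0.36,-0.72,0,0,0,-0.022],[-0.41,-0.82,0,0,0,-0.026],[-0.44,-0.89,0,0,0,-0.03],[-0.46,-0.92,0,0,0,-0.032]]'; python3 plan.py 534 -187 200 154.5
```

```text
time: 5.75
tool_pos: [539.0, -123.6, 197.8]
tcp_rot: [-179.9, -0.1, 154.4]
ft_force: [0.8, -0.0, -2.9]
finger_gap: 23.6
t 5.75 p [ 539.  -123.6  197.8] rpy [-1.7994e+02 -1.4000e-01  1.5437e+02] q [-18.2   1.4  95.2  -0.   83.6 -82.6] F [ 0.8 -0.  -2.9] M [0.05 0.   0.04] gap 23.6
full [-0.0918 -0.2372 -0.0088] [-0.0003 -0.0008 -0.0007]
```

```bash
python3 -m jog '[[-0.015,-0.03,0,0,0,0],[-0.035,-0.09,0,0,0,0],[-0.06,-0.15,0,0,0,0],[-0.08,-0.205,0,0,0,0],[-0.09,-0.23,0,0,0,0],[-0.092,-0.237,0,0,0,0],[-0.092,-0.237,0,0,0,0],[-0.092,-0.237,0,0,0,0]]'; python3 plan.py 534 -187 200 154.5
python3 - <<'E'
from meas import *
from bench import r
S=r.snapshot("scene");T=r.snapshot("top")
for n,s in(("scene",S),("top",T)): pickle.dump(s,open(f"pics/{n}4.pkl","wb"))
def g(i): return np.clip(i.astype(float)*1.6,0,255).astype(np.uint8)
a=np.hstack([g(crop(S,(193,165),35,38,10)),])
cv2.imwrite("pics/z4.png",cv2.resize(a,None,fx=.85,fy=.85));cv2.imwrite("pics/z4t.png",g(crop(T,(313,207),40,40,7)))
E
```

```text
time: 6.55
tool_pos: [535.7, -184.4, 199.3]
tcp_rot: [180.0, -0.0, 154.5]
ft_force: [-0.4, -0.2, -3.3]
finger_gap: 23.4
t 6.55 p [ 535.7 -184.4  199.3] rpy [ 1.7999e+02 -1.0000e-02  1.5450e+02] q [-24.2   3.3  93.1   0.   83.6 -88.7] F [-0.4 -0.2 -3.3] M [-0.01  0.01 -0.  ] gap 23.4
full [ 0.0018 -0.0124 -0.0029] [ 0.0001 -0.     -0.    ]
```

View pics/z4.png

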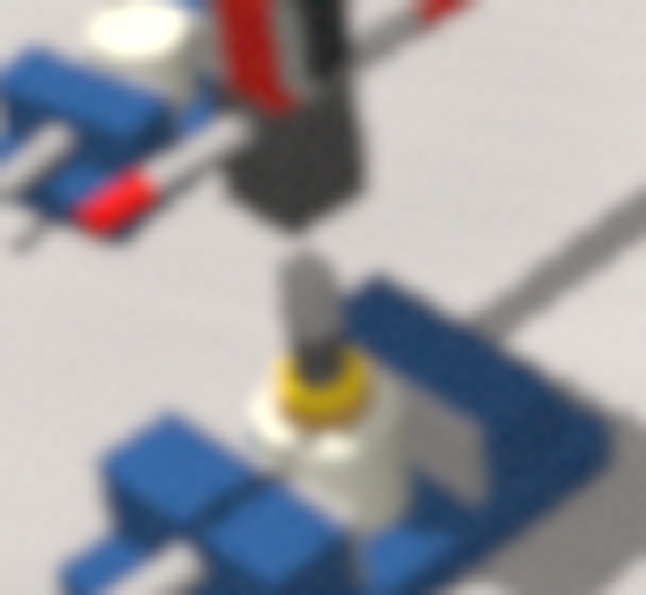

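View pics/z4t.png

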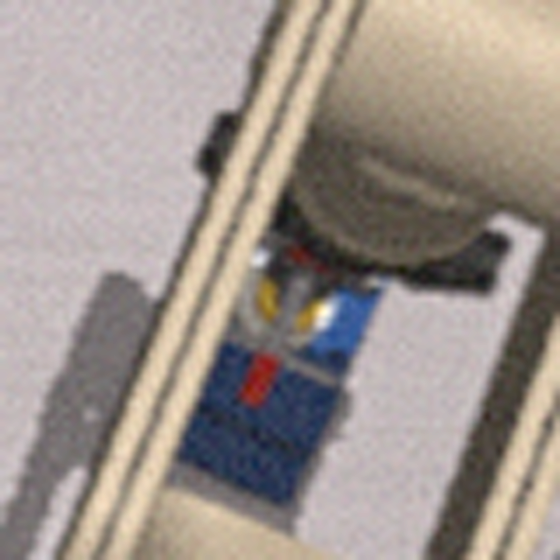

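Run:
```python
from h import *
S=pickle.load(open("pics/scene4.pkl","rb"))
x0,y0,w,h=172,138,40,50
im=S["pixels"][y0:y0+h,x0:x0+w,::-1].astype(float)
im=np.clip((im-20)*1.9,0,255).astype(np.uint8)
im=cv2.resize(im,None,fx=12,fy=12,interpolation=cv2.INTER_NEAREST)
for i in range(0,w,5): cv2.line(im,(i*12,0),(i*12,8),(0,255,0),2);cv2.putText(im,str(x0+i),(i*12+2,20),0,.4,(0,120,0),1)
for i in range(0,h,5): cv2.line(im,(0,i*12),(8,i*12),(0,255,0),2);cv2.putText(im,str(y0+i),(10,i*12+6),0,.4,(0,120,0),1)
cv2.imwrite("pics/z5.png",im)
```

```text
(no output)
```

View pics/z5.png

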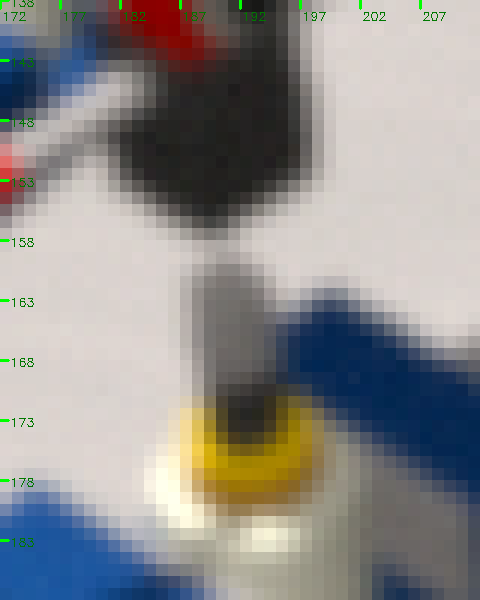

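```bash
cat > rel.py <<'E'
from h import *
from scipy.optimize import least_squares
S=pickle.load(open("pics/scene4.pkl","rb"))
yaw=np.radians(-25.5);Rz=np.array([[np.cos(yaw),-np.sin(yaw)],[np.sin(yaw),np.cos(yaw)]])
def corners(c,z,h): return np.array([proj(S,(*(np.array(c)+Rz@np.array(o)*h),z)) for o in((1,1),(1,-1),(-1,1),(-1,-1))])
for z in(148,149,150):
    def f(c):
        q=corners(c,z,17); return [q[:,0].min()-180.8,q[:,0].max()-198,q[q[:,1].argmax()][1]-157.1,(q[q[:,1].argmax()][0]-189.2)]
    s=least_squares(f,(535,-185));print("mouth",z,s.x.round(1),np.round(s.fun,2))
def f(c):
    q=corners(c,118.,7); return [q[:,0].min()-187.4,q[:,0].max()-194.1,.5*(q[:,1].min()-158.6)]
s=least_squares(f,(535,-185));print("tap",s.x.round(1),np.round(s.fun,2))
# collar (18? outer) right/left extents
print(proj(S,(534,-187,72)),proj(S,(534,-187,118)),proj(S,(535.7,-184.4,149)))
E
python3 rel.py
```

```text
mouth 148 [ 530.9 -188.7] [-0.63  0.75 -0.03 -0.11]
mouth 149 [ 532.  -188.2] [-0.65  0.76 -0.03 -0.11]
mouth 150 [ 533.1 -187.6] [-0.66  0.77 -0.03 -0.11]
tap [ 534.5 -187.4] [-0.41  0.41 -0.02]
[192.85208084 173.82336645] [190.94936121 160.86525871] [190.29724242 152.26846546]
```

```bash
python3 -m jog '[[0,0,0.01,0,0,0],[0,0,0.03,0,0,0],[0,0,0.055,0,0,0],[0,0,0.078,0,0,0],[0,0,0.09,0,0,0],[0,0,0.094,0,0,0],[0,0,0.094,0,0,0],[0,0,0.094,0,0,0]]'; python3 plan.py 534 -187 176 154.5
python3 - <<'E'
from meas import *
from bench import r
S=r.snapshot("scene");T=r.snapshot("top")
for n,s in(("scene",S),("top",T)): pickle.dump(s,open(f"pics/{n}5.pkl","wb"))
T4=pickle.load(open("pics/top4.pkl","rb"))
d=np.array([np.cos(np.radians(-25.5)),np.sin(np.radians(-25.5))])
for s,z in((T4,186),(T,162)):
  for c,st in comps(s,red,3):
    if 295<c[0]<330 and 180<c[1]<240:
        p=onz(s,c,z)[:2]; print(c,st,p.round(1),(p+64.7*d).round(1),(p-64.7*d).round(1))
x0,y0,w,h=172,138,40,50
im=S["pixels"][y0:y0+h,x0:x0+w,::-1].astype(float)
im=np.clip((im-20)*1.9,0,255).astype(np.uint8)
im=cv2.resize(im,None,fx=12,fy=12,interpolation=cv2.INTER_NEAREST)
im2=np.clip(crop(T,(313,207),25,30,12).astype(float)*1.7,0,255).astype(np.uint8)
cv2.imwrite("pics/z6.png",im);cv2.imwrite("pics/z6t.png",im2)
E
```

```text
time: 7.45
tool_pos: [535.8, -184.9, 176.0]
tcp_rot: [-180.0, 0.0, 154.5]
ft_force: [0.1, -0.0, -2.5]
finger_gap: 23.3
t 7.45 p [ 535.8 -184.9  176. ] rpy [-1.8000e+02  2.0000e-02  1.5448e+02] q [-24.2   4.2  94.6  -0.   81.2 -88.7] F [ 0.1 -0.  -2.5] M [-0.02 -0.06 -0.04] gap 23.3
full [ 0.003  -0.0106  0.0002] [-0.      0.0001 -0.0001]
[309.6, 220.7] [308, 218, 4, 7, 18] [ 478.9 -157.4] [ 537.3 -185.3] [ 420.5 -129.6]
[308.8, 221.6] [307, 219, 5, 6, 18] [ 479.2 -158. ] [ 537.6 -185.8] [ 420.8 -130.1]
```

View pics/z6.png

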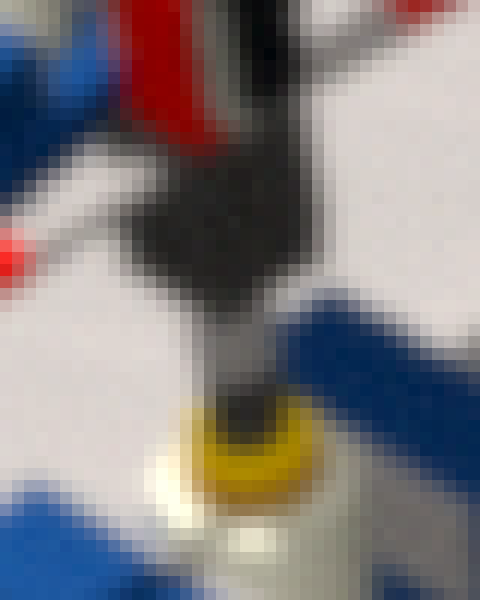

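View pics/z6t.png

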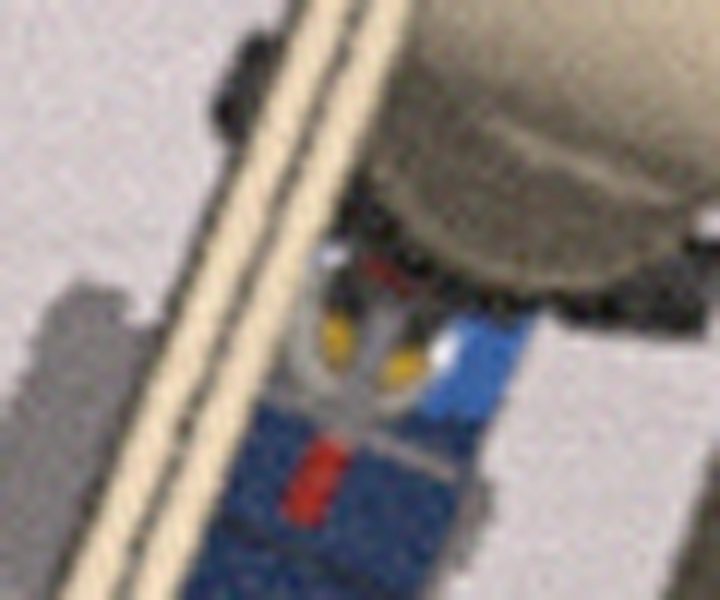

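```bash
cat > rel2.py <<'E'
from h import *
from scipy.optimize import least_squares
S=pickle.load(open("pics/scene5.pkl","rb"));T=pickle.load(open("pics/top5.pkl","rb"));T0=pickle.load(open("pics/top0.pkl","rb"))
yaw=np.radians(-25.5);Rz=np.array([[np.cos(yaw),-np.sin(yaw)],[np.sin(yaw),np.cos(yaw)]])
def corners(c,z,h): return np.array([proj(S,(*(np.array(c)+Rz@np.array(o)*h),z)) for o in((1,1),(1,-1),(-1,1),(-1,-1))])
for z in(125.8,):
    for h in (16,17):
      def f(c):
        q=corners(c,z,h); return [q[:,0].min()-181.8,q[:,0].max()-198,q[q[:,1].argmax()][1]-163.8]
      s=least_squares(f,(535,-185));print("mouth",z,s.x.round(1),np.round(s.fun,2))
# dark mask silhouettes: rows profile in scene
g=S["pixels"].astype(int).sum(2)
for r_ in range(156,168): print(r_,g[r_,180:202])
print("top: tap axis at z162/118/72 for (533,-187):",[proj(T,(533,-187,z)).round(1) for z in(162,118,72)])
E
python3 rel2.py
```

```text
mouth 125.8 [ 533.  -189.4] [-0.53  0.53 -0.02]
mouth 125.8 [ 531.6 -190. ] [-1.06  1.06 -0.05]
156 [294 255 195 149 124 114 117 119 117 109 111 119 109 111 111 113 122 158
 245 328 377 390]
157 [314 284 216 151 122 113 117 113 118 116 111 114 112 114 113 112 119 161
 249 329 376 391]
158 [357 328 252 173 128 114 111 115 120 115 108 111 114 115 112 111 127 171
 249 329 377 390]
159 [380 348 281 200 145 126 113 115 118 115 114 113 114 117 115 127 152 197
 270 340 379 392]
160 [386 362 315 258 200 158 129 126 117 114 113 115 114 119 139 173 222 272
 316 354 377 389]
161 [390 386 357 328 282 225 178 145 123 123 115 115 119 149 189 248 295 323
 334 338 352 376]
162 [394 394 387 376 350 312 255 196 154 132 127 123 137 179 240 300 328 318
 288 273 285 326]
163 [392 394 395 388 383 361 325 269 210 159 138 141 163 203 256 299 304 265
 214 187 209 253]
164 [394 397 393 393 391 385 366 319 254 198 170 178 191 214 232 244 231 195
 157 145 155 179]
165 [400 400 397 400 396 396 379 338 277 227 206 207 217 213 204 188 168 149
 130 128 132 138]
166 [400 400 400 400 399 398 383 347 287 241 224 222 217 214 196 174 149 132
 129 131 131 134]
167 [400 400 400 403 404 401 392 356 298 245 225 223 217 208 199 166 146 135
 129 131 121 127]
top: tap axis at z162/118/72 for (533,-187): [array([317.5, 204.2]), array([315.6, 206.4]), array([313.6, 208.7])]
```

```bash
cat >> rel2.py <<'E'
print('----')
for row in(163.8,164.4,165):
      def f(c):
        q=corners(c,125.8,17); return [(q[:,0].min()+q[:,0].max())/2-189.75,q[:,1].max()-row]
      s=least_squares(f,(535,-185));print("mouth",row,s.x.round(1),corners(s.x,125.8,17).round(1).tolist())
for row in(158.0,158.6):
      def f(c):
        q=corners(c,118,7); return [(q[:,0].min()+q[:,0].max())/2-190.75,q[:,1].min()-row]
      s=least_squares(f,(535,-185));print("tap",row,s.x.round(1),corners(s.x,118,7).round(1).tolist())
E
python3 rel2.py | sed '1,/----/d'
python3 - <<'E'
from h import *
S=pickle.load(open("pics/scene0.pkl","rb"));g=S["pixels"].astype(int).sum(2)
for q in range(155,176): print(q,g[q,182:200])
E
```

```text
mouth 163.8 [ 531.8 -190.3] [[189.4, 163.8], [180.6, 158.3], [198.9, 157.4], [190.1, 152.1]]
mouth 164.4 [ 534.1 -189.4] [[189.4, 164.4], [180.6, 158.9], [198.9, 158.0], [190.1, 152.7]]
mouth 165 [ 536.3 -188.5] [[189.4, 165.0], [180.6, 159.5], [198.9, 158.6], [190.1, 153.3]]
tap 158.0 [ 532.3 -188.2] [[190.6, 162.8], [187.0, 160.6], [194.5, 160.2], [190.9, 158.0]]
tap 158.6 [ 534.6 -187.3] [[190.6, 163.4], [187.0, 161.2], [194.5, 160.8], [190.9, 158.6]]
155 [381 379 381 381 380 380 379 377 379 380 377 378 376 375 379 377 381 376]
156 [381 382 384 381 380 381 381 383 380 381 380 378 378 378 377 376 377 378]
157 [384 381 382 381 382 380 380 379 380 380 379 377 381 381 379 380 381 378]
158 [384 384 383 382 382 382 383 383 378 380 377 378 380 380 379 379 382 379]
159 [381 384 382 383 381 380 380 380 375 374 378 380 380 380 380 381 377 378]
160 [381 383 380 383 381 382 382 382 380 375 376 374 373 379 383 381 377 372]
161 [382 383 383 381 381 376 375 377 378 371 361 347 350 366 377 370 356 344]
162 [383 382 383 384 375 357 342 344 354 341 313 293 311 346 354 339 305 291]
163 [382 383 381 
[... 296 characters left out ...]
67 [387 385 388 390 380 346 298 252 230 225 211 209 203 206 203 197 200 190]
168 [384 386 387 386 382 357 313 257 231 222 208 202 191 194 202 202 201 198]
169 [381 386 382 383 383 368 318 256 219 208 193 171 168 187 206 208 203 203]
170 [381 381 380 386 382 370 319 247 192 175 160 147 145 189 224 234 223 207]
171 [382 378 384 381 381 370 320 243 173 140 132 127 135 188 247 275 265 238]
172 [383 380 380 384 385 378 333 252 168 131 117 112 133 188 260 312 323 295]
173 [385 384 385 386 394 395 348 269 191 142 125 126 151 206 279 339 366 362]
174 [386 385 385 394 403 400 365 294 233 185 165 174 206 247 291 335 370 401]
175 [384 387 394 408 415 399 361 311 276 255 244 243 261 278 288 303 338 401]
```

Run:
```python
from meas import *
d=np.array([np.cos(np.radians(-25.5)),np.sin(np.radians(-25.5))])
for n,z in((4,186.3),(5,163)):
  S=pickle.load(open(f"pics/scene{n}.pkl","rb"))
  L=[]
  for c,st in comps(S,red,3):
    if 155<c[0]<225 and 110<c[1]<200: print(n,c,st,onz(S,c,z).round(1))
S=pickle.load(open("pics/scene5.pkl","rb"))
print([proj(S,(535.8+a*d[0],-184.9+a*d[1],163)).round(1) for a in(-64.7,0,64.7)])
T=pickle.load(open("pics/top5.pkl","rb"))
im=np.clip(cv2.resize(S["pixels"][125:175,160:220,::-1],None,fx=12,fy=12,interpolation=cv2.INTER_CUBIC).astype(float)*1.8,0,255).astype(np.uint8)
cv2.imwrite("pics/z7.png",im)
```

```text
4 [184.0, 132.9] [181, 124, 8, 19, 95] [ 507.8 -208.4  186.3]
4 [207.0, 129.5] [206, 129, 3, 2, 4] [ 478.5 -156.   186.3]
4 [168.4, 153.6] [164, 150, 9, 7, 34] [ 596.4 -212.9  186.3]
5 [184.8, 140.2] [181, 132, 8, 18, 88] [ 508.3 -209.   163. ]
5 [207.3, 136.8] [206, 136, 4, 3, 6] [ 479.2 -157.   163. ]
5 [169.5, 160.6] [167, 158, 6, 6, 20] [ 595.5 -214.2  163. ]
[array([207.5, 136.4]), array([189.5, 148. ]), array([170.2, 160.4])]
```

View pics/z7.png

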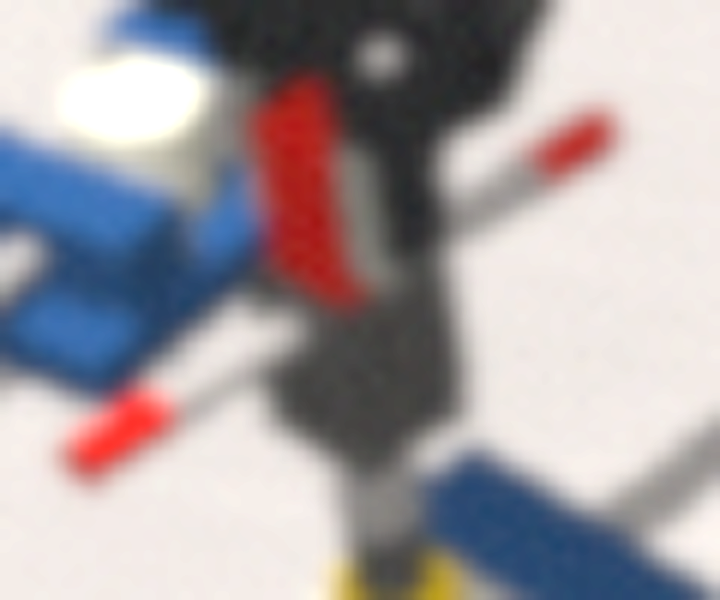

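```bash
python3 -m jog '[[0.006,-0.007,0,0,0,0],[0.012,-0.014,0,0,0,0],[0.012,-0.014,0,0,0,0],[0.012,-0.014,0,0,0,0]]'; python3 plan.py 531.6 -186.8 176 154.5
python3 - <<'E'
from meas import *
from bench import r
S=r.snapshot("scene");T=r.snapshot("top")
for n,s in(("scene",S),("top",T)): pickle.dump(s,open(f"pics/{n}6.pkl","wb"))
a=[onz(S,c,163) for c,st in comps(S,red,3) if 155<c[0]<225 and 110<c[1]<200 and st[4]<60]; print(a,sum(a)/len(a))
im=np.clip(cv2.resize(S["pixels"][130:190,160:220,::-1],None,fx=10,fy=10,interpolation=cv2.INTER_CUBIC).astype(float)*1.8,0,255).astype(np.uint8)
im2=np.clip(crop(T,(313,207),30,30,10).astype(float)*1.7,0,255).astype(np.uint8)
cv2.imwrite("pics/z8.png",cv2.resize(np.hstack([im,im2]),(800,400)))
E
```

```text
time: 7.95
tool_pos: [531.4, -186.7, 175.8]
tcp_rot: [180.0, 0.0, 154.5]
ft_force: [-0.1, -0.8, -2.2]
finger_gap: 23.6
t 7.95 p [ 531.4 -186.7  175.8] rpy [180.     0.   154.46] q [-24.6   3.6  95.2   0.   81.2 -89. ] F [-0.1 -0.8 -2.2] M [-0.07 -0.03 -0.01] gap 23.6
full [-0.0009  0.0002 -0.0006] [ 0.      0.     -0.0002]
[array([ 474.66345299, -158.68449186,  163.        ]), array([ 590.02680642, -216.2820069 ,  163.        ])] [ 532.34512971 -187.48324938  163.        ]
```

View pics/z8.png

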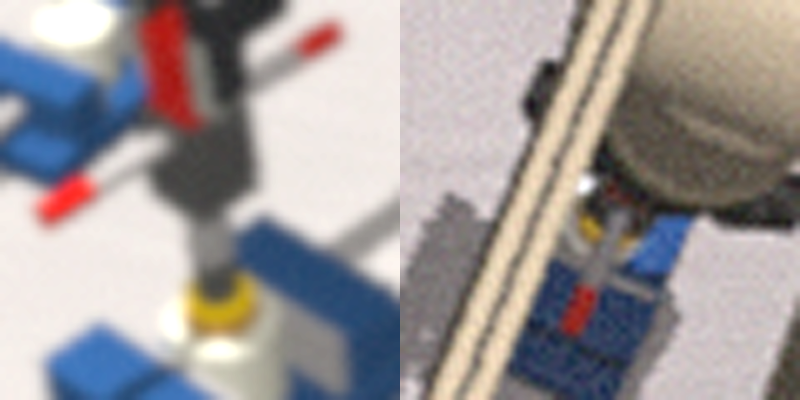

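```bash
python3 -m jog '[[0,0.003,0.006,0,0,0],[0,0.005,0.014,0,0,0],[0,0.005,0.022,0,0,0],[0,0.005,0.03,0,0,0],[0,0.005,0.036,0,0,0],[0,0.005,0.04,0,0,0],[0,0.005,0.042,0,0,0],[0,0.005,0.042,0,0,0]]'; python3 plan.py 531.6 -186.8 160 154.5
python3 - <<'E'
from meas import *
from bench import r
S=r.snapshot("scene")
pickle.dump(S,open(f"pics/scene7.pkl","wb"))
im=np.clip(cv2.resize(S["pixels"][140:190,165:215,::-1],None,fx=12,fy=12,interpolation=cv2.INTER_CUBIC).astype(float)*1.8,0,255).astype(np.uint8)
cv2.imwrite("pics/z9.png",im)
E
```

```text
time: 8.85
tool_pos: [532.0, -185.6, 165.2]
tcp_rot: [-180.0, -0.0, 154.5]
ft_force: [-0.1, 0.1, -2.6]
finger_gap: 23.5
t 8.85 p [ 532.  -185.6  165.2] rpy [-1.8000e+02 -1.0000e-02  1.5448e+02] q [-24.4   4.1  95.8  -0.   80.1 -88.9] F [-0.1  0.1 -2.6] M [0.04 0.03 0.01] gap 23.5
full [-0.0008 -0.005   0.0209] [-0.     -0.     -0.0001]
```

View pics/z9.png

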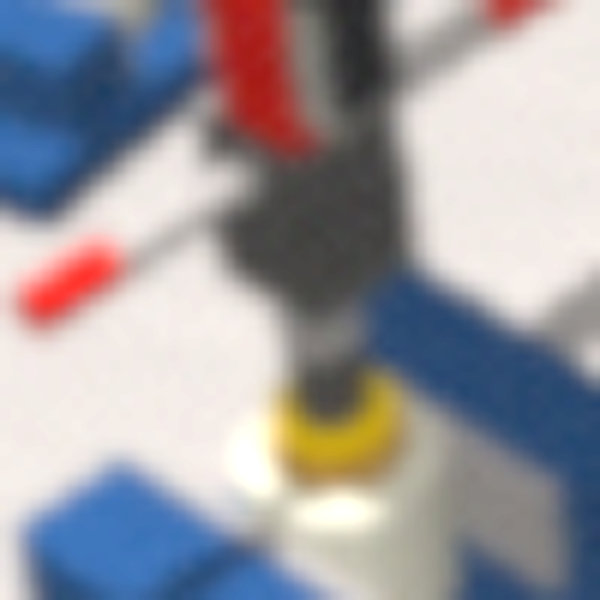

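```bash
python3 -m jog '[[0,0,0.003,0,0,0],[0,0,0.006,0,0,0],[0,0,0.009,0,0,0],[0,0,0.012,0,0,0],[0,0,0.012,0,0,0]]'; python3 plan.py 531.6 -186.8 160 154.5
```

```text
time: 9.4
tool_pos: [532.0, -185.6, 162.2]
tcp_rot: [-180.0, -0.0, 154.5]
ft_force: [-0.2, -0.1, -2.5]
finger_gap: 23.4
t 9.4 p [ 532.  -185.6  162.2] rpy [-179.99   -0.    154.48] q [-24.4   4.3  96.   -0.   79.7 -88.9] F [-0.2 -0.1 -2.5] M [-0.16  0.01  0.06] gap 23.4
full [-0.0007 -0.0049  0.0089] [-0.     -0.     -0.0001]
```

```bash
python3 -m jog '[[0,0,0.003,0,0,0],[0,0,0.006,0,0,0],[0,0,0.008,0,0,0],[0,0,0.008,0,0,0]]'; python3 plan.py 531.6 -186.8 160 154.5
```

```text
time: 9.8
tool_pos: [532.1, -185.8, 160.6]
tcp_rot: [-180.0, 0.0, 154.5]
ft_force: [-0.4, -1.3, 0.6]
finger_gap: 23.4
t 9.8 p [ 532.1 -185.8  160.6] rpy [-1.7998e+02  3.0000e-02  1.5447e+02] q [-24.5   4.4  96.1  -0.   79.5 -88.9] F [-0.4 -1.3  0.6] M [-0.36  0.19 -0.02] gap 23.4
full [ 0.0002 -0.0043  0.0023] [-0.0001  0.0002 -0.0002]
```

```bash
python3 -m jog '[[0,-0.002,0,0,0,0],[0,-0.004,0,0,0,0],[0,-0.006,0,0,0,0],[0,-0.006,0,0,0,0]]'; python3 plan.py 531.6 -186.8 156 154.5
```

```text
time: 10.2
tool_pos: [531.2, -186.7, 160.0]
tcp_rot: [180.0, -0.0, 154.5]
ft_force: [0.1, -0.4, -1.2]
finger_gap: 23.3
t 10.2 p [ 531.2 -186.7  160. ] rpy [ 1.7999e+02 -4.0000e-02  1.5448e+02] q [-24.6   4.4  96.1   0.   79.5 -89.1] F [ 0.1 -0.4 -1.2] M [-0.12 -0.01  0.04] gap 23.3
full [-0.0016  0.0005  0.0158] [ 0.0001 -0.0002 -0.0001]
```

```bash
python3 -m jog '[[0,0,0.002,0,0,0],[0,0,0.005,0,0,0],[0,0,0.008,0,0,0],[0,0,0.008,0,0,0]]'; python3 plan.py 531.6 -186.8 156 154.5
```

```text
time: 10.6
tool_pos: [531.2, -186.9, 158.0]
tcp_rot: [-180.0, -0.0, 154.5]
ft_force: [-1.3, -0.6, -1.7]
finger_gap: 23.2
t 10.6 p [ 531.2 -186.9  158. ] rpy [-1.8000e+02 -2.0000e-02  1.5448e+02] q [-24.6   4.4  96.3  -0.   79.3 -89.1] F [-1.3 -0.6 -1.7] M [-0.14  0.03  0.01] gap 23.2
full [-0.0013  0.001   0.008 ] [-0.     -0.0001 -0.0001]
```

```bash
python3 -m jog '[[0,-0.002,0.004,0,0,0],[0,-0.002,0.008,0,0,0],[0,-0.002,0.012,0,0,0],[0,-0.002,0.016,0,0,0],[0,-0.002,0.02,0,0,0],[0,-0.002,0.02,0,0,0]]'; python3 plan.py 531.6 -186.8 150 154.5
```

```text
time: 11.2
tool_pos: [531.0, -187.3, 153.1]
tcp_rot: [180.0, -0.0, 154.5]
ft_force: [0.1, 0.3, -3.1]
finger_gap: 23.4
t 11.2 p [ 531.  -187.3  153.1] rpy [ 1.8000e+02 -2.0000e-02  1.5448e+02] q [-24.6   4.7  96.6   0.   78.8 -89.1] F [ 0.1  0.3 -3.1] M [ 0.05 -0.01  0.03] gap 23.4
full [-0.0012  0.0028  0.0122] [ 0.     -0.0001 -0.0001]
```

```bash
python3 -m jog '[[0,0,0.004,0,0,0],[0,0,0.008,0,0,0],[0,0,0.012,0,0,0],[0,0,0.016,0,0,0],[0,0,0.02,0,0,0],[0,0,0.02,0,0,0]]'; python3 plan.py 531.6 -186.8 142 154.5
```

```text
time: 11.8
tool_pos: [531.0, -187.3, 148.0]
tcp_rot: [-180.0, -0.0, 154.5]
ft_force: [0.0, -0.9, -2.6]
finger_gap: 23.2
t 11.8 p [ 531.  -187.3  148. ] rpy [-1.8000e+02 -2.0000e-02  1.5448e+02] q [-24.6   4.9  96.8   0.   78.3 -89.1] F [ 0.  -0.9 -2.6] M [-0.03 -0.   -0.02] gap 23.2
full [-0.0013  0.0029  0.0242] [-0.     -0.0001 -0.0001]
```

```bash
python3 -m jog '[[0,0,0.004,0,0,0],[0,0,0.008,0,0,0],[0,0,0.012,0,0,0],[0,0,0.016,0,0,0],[0,0,0.02,0,0,0],[0,0,0.022,0,0,0],[0,0,0.022,0,0,0]]'; python3 plan.py 531.6 -186.8 141 154.5
```

```text
time: 12.5
tool_pos: [531.1, -187.4, 142.7]
tcp_rot: [-180.0, -0.0, 154.5]
ft_force: [0.2, 0.4, -3.4]
finger_gap: 23.1
t 12.5 p [ 531.1 -187.4  142.7] rpy [-1.8000e+02 -1.0000e-02  1.5448e+02] q [-24.6   5.2  97.1  -0.   77.7 -89.1] F [ 0.2  0.4 -3.4] M [ 0.    0.01 -0.08] gap 23.1
full [-0.001   0.0029  0.0067] [-0.     -0.0001 -0.0001]
```

```bash
python3 -m jog '[[0,0,0.002,0,0,0],[0,0,0.004,0,0,0],[0,0,0.006,0,0,0],[0,0,0.006,0,0,0]]'; python3 plan.py 531.6 -186.8 141 154.5
```

```text
time: 12.9
tool_pos: [531.1, -187.4, 141.2]
tcp_rot: [-180.0, -0.0, 154.5]
ft_force: [0.1, 0.4, -1.7]
finger_gap: 23.3
t 12.9 p [ 531.1 -187.4  141.2] rpy [-1.8000e+02 -1.0000e-02  1.5448e+02] q [-24.6   5.3  97.2  -0.   77.5 -89.1] F [ 0.1  0.4 -1.7] M [ 0.03  0.03 -0.03] gap 23.3
full [-0.0009  0.0029  0.0008] [-0.     -0.     -0.0001]
```

```bash
python3 -m jog '[[0,0,0.002,0,0,0],[0,0,0.003,0,0,0],[0,0,0.003,0,0,0]]'; python3 plan.py 531.6 -186.8 141 154.5
```

```text
time: 13.2
tool_pos: [531.1, -187.4, 140.5]
tcp_rot: [-180.0, -0.0, 154.5]
ft_force: [0.4, 0.6, -3.0]
finger_gap: 23.6
t 13.2 p [ 531.1 -187.4  140.5] rpy [-180.     -0.    154.48] q [-24.6   5.3  97.2  -0.   77.5 -89.1] F [ 0.4  0.6 -3. ] M [-0.02  0.03 -0.04] gap 23.6
full [-0.0007  0.0029 -0.002 ] [-0.     -0.     -0.0001]
```

```bash
python3 -m jog '[[0,0,0.002,0,0,0],[0,0,0.004,0,0,0],[0,0,0.004,0,0,0]]'; python3 plan.py 531.6 -186.8 141 154.5
```

```text
time: 13.5
tool_pos: [531.3, -187.4, 139.8]
tcp_rot: [180.0, 0.0, 154.5]
ft_force: [-0.9, 0.4, 0.1]
finger_gap: 23.4
t 13.5 p [ 531.3 -187.4  139.8] rpy [1.8000e+02 3.0000e-02 1.5448e+02] q [-24.6   5.3  97.3   0.   77.4 -89.1] F [-0.9  0.4  0.1] M [ 0.07  0.04 -0.03] gap 23.4
full [ 0.0001  0.0027 -0.0047] [ 0.      0.0002 -0.0001]
```

```bash
python3 -m jog '[[0,0,0,0,0,0],[0,0,0,0,0,0],[0,0,0,0,0,0],[-0.003,0,0,0,0,0],[-0.006,0,0,0,0,0],[-0.006,0,0,0,0,0]]' 0.5 50; python3 plan.py 531.6 -186.8 141 154.5
python3 - <<'E'
from meas import *
from bench import r
S=r.snapshot("scene");T=r.snapshot("top")
for n,s in(("scene",S),("top",T)): pickle.dump(s,open(f"pics/{n}8.pkl","wb"))
d=np.array([np.cos(np.radians(-25.8)),np.sin(np.radians(-25.8))])
for s,n in((S,"S"),(T,"T")):
  for c,st in comps(s,red,3):
    if (n=="S" and 155<c[0]<225 and 110<c[1]<200) or (n=="T" and 295<c[0]<330 and 180<c[1]<240):
      p=onz(s,c,127)[:2];print(n,c,st[4],p.round(1),(p+64.7*d).round(1))
im=np.clip(cv2.resize(S["pixels"][135:195,160:220,::-1],None,fx=10,fy=10,interpolation=cv2.INTER_CUBIC).astype(float)*1.8,0,255).astype(np.uint8)
im2=np.clip(crop(T,(313,207),30,30,10).astype(float)*1.7,0,255).astype(np.uint8)
cv2.imwrite("pics/z10.png",cv2.resize(np.hstack([im,im2]),(800,400)))
E
```

```text
time: 14.1
tool_pos: [532.6, -188.1, 139.6]
tcp_rot: [180.0, 0.0, 154.5]
ft_force: [-1.3, -0.3, -1.1]
finger_gap: 42.9
t 14.1 p [ 532.6 -188.1  139.6] rpy [180.     0.   154.48] q [-24.6   5.6  97.    0.   77.4 -89.1] F [-1.3 -0.3 -1.1] M [ 0.01  0.02 -0.03] gap 42.9
full [ 0.0058  0.0028 -0.0057] [ 0.      0.     -0.0001]
S [186.9, 149.7] 121 [ 503.  -209.9] [ 561.3 -238. ]
S [207.6, 146.6] 5 [ 476.  -160.6] [ 534.3 -188.8]
S [171.4, 170.5] 18 [ 592.2 -216.1] [ 650.4 -244.3]
T [308.2, 224.4] 18 [ 474.8 -160.3] [ 533.1 -188.4]
```

View pics/z10.png

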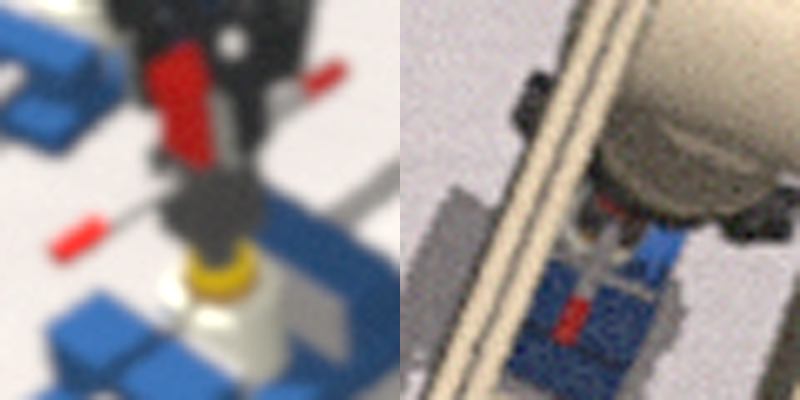

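```bash
python3 -m jog '[[-0.003,0,0,0,0,0],[-0.003,0,0,0,0,0],[-0.003,0,0,0,0,0],[-0.003,0,0,0,0,0],[-0.003,0,0,0,0,0]]' 0 50; python3 plan.py 533.3 -188.4 140 154.5
```

```text
time: 14.7
tool_pos: [533.2, -188.5, 139.6]
tcp_rot: [-180.0, 0.0, 154.5]
ft_force: [-0.2, -0.5, 1.6]
finger_gap: 23.5
t 14.7 p [ 533.2 -188.5  139.6] rpy [-1.7999e+02  1.0000e-02  1.5448e+02] q [-24.7   5.7  96.9  -0.   77.4 -89.1] F [-0.2 -0.5  1.6] M [-0.16  0.08  0.04] gap 23.5
full [-0.0002  0.0003 -0.0015] [-0.      0.0001 -0.0001]
```

```bash
python3 -m jog '[[0,0,0,0,0,0.01],[0,0,0,0,0,0.02],[0,0,0,0,0,0.02]]'; python3 plan.py 533.3 -188.4 140 154.5|head -1;python3 -m jog '[[0,0,0,0,0,0.01],[0,0,0,0,0,0.01]]'; python3 plan.py 533.3 -188.4 140 154.5|head -1;  python3 -m jog '[[0,0,0,0,0,0.01],[0,0,0,0,0,0.01]]'; python3 plan.py 533.3 -188.4 140 154.5|head -1
```

```text
time: 15.0
tool_pos: [533.3, -188.6, 139.7]
tcp_rot: [-180.0, 0.0, 150.8]
ft_force: [-0.3, -1.2, 1.1]
finger_gap: 23.4
t 15.0 p [ 533.3 -188.6  139.7] rpy [-1.7999e+02  3.0000e-02  1.5085e+02] q [-24.7   5.7  96.9  -0.   77.4 -85.5] F [-0.3 -1.2  1.1] M [-0.31  0.01  0.02] gap 23.4
time: 15.2
tool_pos: [533.2, -188.6, 139.6]
tcp_rot: [-180.0, 0.0, 149.1]
ft_force: [0.2, -2.4, 1.2]
finger_gap: 23.4
t 15.2 p [ 533.2 -188.6  139.6] rpy [-1.7998e+02  2.0000e-02  1.4909e+02] q [-24.7   5.7  96.9  -0.   77.4 -83.7] F [ 0.2 -2.4  1.2] M [-0.4   0.08  0.09] gap 23.4
time: 15.4
tool_pos: [533.1, -188.6, 139.6]
tcp_rot: [-180.0, 0.0, 147.3]
ft_force: [-0.4, -2.3, 1.1]
finger_gap: 23.3
t 15.4 p [ 533.1 -188.6  139.6] rpy [-1.7997e+02  1.0000e-02  1.4731e+02] q [-24.7   5.7  96.9  -0.   77.4 -82. ] F [-0.4 -2.3  1.1] M [-0.54  0.26  0.05] gap 23.3
```

```bash
for i in 1 2 3; do :; done; python3 -m jog '[[0,-0.001,0,0,0,0.005],[0,-0.0015,0,0,0,0.01],[0,-0.0015,0,0,0,0.01]]' >/dev/null; python3 plan.py 533.3 -188.4 140 154.5|head -1;python3 -m jog '[[0,0,0,0,0,0.01],[0,0,0,0,0,0.01]]'>/dev/null; python3 plan.py 533.3 -188.4 140 154.5|head -1;  python3 -m jog '[[0,0,0,0,0,0.01],[0,0,0,0,0,0.01]]'>/dev/null; python3 plan.py 533.3 -188.4 140 154.5|head -1
```

```text
t 15.7 p [ 532.9 -188.7  139.6] rpy [-179.99   -0.    145.46] q [-24.7   5.7  97.   -0.   77.4 -80.2] F [-1.6 -1.8  1. ] M [-0.49  0.27  0.03] gap 23.4
t 15.9 p [ 532.9 -188.8  139.6] rpy [-179.98   -0.    143.67] q [-24.7   5.7  97.   -0.   77.4 -78.4] F [-1.6 -2.6  2. ] M [-0.55  0.41  0.06] gap 23.6
t 16.1 p [ 532.8 -188.8  139.5] rpy [-1.7998e+02 -1.0000e-02  1.4190e+02] q [-24.7   5.7  97.   -0.   77.4 -76.6] F [-2.4 -2.   1.5] M [-0.61  0.53  0.13] gap 23.2
```

```bash
python3 -m jog '[[0,-0.001,0,0,0,0.005],[0,-0.002,0,0,0,0.01],[0,-0.002,0,0,0,0.01]]' >/dev/null; python3 plan.py 533.3 -188.4 140 154.5|head -1;python3 -m jog '[[0,0,0,0,0,0.01],[0,0,0,0,0,0.01]]'>/dev/null; python3 plan.py 533.3 -188.4 140 154.5|head -1;  python3 -m jog '[[0,0,0,0,0,0.01],[0,0,0,0,0,0.01]]'>/dev/null; python3 plan.py 533.3 -188.4 140 154.5|head -1
```

```text
t 16.4 p [ 532.7 -188.9  139.5] rpy [179.99  -0.   140.06] q [-24.7   5.6  97.    0.   77.4 -74.8] F [-1.8 -1.2  1.1] M [-0.4   0.36  0.21] gap 23.7
t 16.6 p [ 532.7 -189.   139.5] rpy [179.99  -0.   138.27] q [-24.7   5.7  97.    0.   77.4 -73. ] F [-1.6 -2.1  1.8] M [-0.34  0.36  0.19] gap 23.2
t 16.8 p [ 532.7 -189.   139.5] rpy [180.    -0.   136.51] q [-24.7   5.6  97.    0.   77.4 -71.2] F [-2.  -1.5  1.8] M [-0.35  0.34  0.19] gap 23.5
```

```bash
python3 -m jog '[[0,-0.001,0,0,0,0.02],[0,-0.001,0.0003,0,0,0.045],[0,-0.001,0.0005,0,0,0.07],[0,-0.001,0.0006,0,0,0.095],[0,-0.001,0.0008,0,0,0.12],[0,-0.001,0.001,0,0,0.145],[0,-0.001,0.001,0,0,0.17],[0,-0.001,0.0012,0,0,0.195],[0,-0.001,0.0014,0,0,0.22],[0,-0.001,0.0015,0,0,0.245]]' >/dev/null; python3 plan.py 533.3 -188.4 140 154.5|head -1
```

```text
t 17.8 p [ 532.4 -189.3  139.1] rpy [-1.7999e+02  1.0000e-02  9.2290e+01] q [-24.8   5.7  97.   -0.   77.3 -27.1] F [-2.3 -1.6  1. ] M [-0.5   0.43  0.21] gap 23.3
```

```bash
python3 -m jog '[[-0.0005,-0.0005,0,0,0,0.02],[-0.001,-0.001,0.0003,0,0,0.045],[-0.001,-0.001,0.0005,0,0,0.07],[-0.001,-0.001,0.0006,0,0,0.095],[-0.001,-0.001,0.0008,0,0,0.12],[-0.001,-0.001,0.001,0,0,0.145],[-0.001,-0.001,0.001,0,0,0.17],[-0.001,-0.001,0.0012,0,0,0.195],[-0.001,-0.001,0.0014,0,0,0.22],[-0.001,-0.001,0.0015,0,0,0.245]]' >/dev/null; python3 plan.py 533.3 -188.4 140 154.5|head -1
```

```text
t 18.8 p [ 532.1 -189.5  138.7] rpy [-1.7999e+02  1.0000e-02  4.8190e+01] q [-24.8   5.7  97.1  -0.   77.3  17. ] F [-2.8 -1.5  2.7] M [-0.44  0.51  0.2 ] gap 23.0
```

```bash
python3 -m jog '[[-0.001,0,0,0,0,0.02],[-0.0015,0,0,0,0,0.045],[-0.0015,0,0.0002,0,0,0.07],[-0.0015,0,0.0004,0,0,0.095],[-0.0015,0,0.0006,0,0,0.12],[-0.0015,0,0.0008,0,0,0.145],[-0.0015,0,0.001,0,0,0.17],[-0.0015,0,0.0011,0,0,0.195],[-0.0015,0,0.0012,0,0,0.22],[-0.0015,0,0.0013,0,0,0.245]]' >/dev/null; python3 plan.py 533.3 -188.4 140 154.5|head -1
```

```text
t 19.8 p [ 531.7 -189.6  138.4] rpy [-1.7998e+02  4.0000e-02  4.0900e+00] q [-24.8   5.6  97.1   0.   77.3  61.1] F [-2.4 -0.6  2.1] M [-0.29  0.65  0.24] gap 23.3
```

```bash
python3 -m jog '[[-0.001,0.0005,0,0,0,0.025],[-0.0015,0.0005,0,0,0,0.055],[-0.0015,0.0005,0.0003,0,0,0.085],[-0.0015,0.0005,0.0005,0,0,0.115],[-0.0015,0.0005,0.0007,0,0,0.145],[-0.0015,0.0005,0.0009,0,0,0.175],[-0.0015,0.0005,0.001,0,0,0.205],[-0.0015,0.0005,0.0012,0,0,0.23],[-0.0015,0.0005,0.0013,0,0,0.244],[-0.0015,0.0005,0.0013,0,0,0.244]]' >/dev/null; python3 plan.py 533.3 -188.4 140 154.5|head -1;  python3 -m jog '[[0,0,0,0,0,0],[0,0,0,0,0,0],[0,0,0,0,0,0],[0,0,0,0,0,0]]'>/dev/null; python3 plan.py 533.3 -188.4 140 154.5|head -1
python3 - <<'E'
from meas import *
from bench import r
S=r.snapshot("scene");T=r.snapshot("top")
for n,s in(("scene",S),("top",T)): pickle.dump(s,open(f"pics/{n}9.pkl","wb"))
for s,n in((S,"S"),(T,"T")):
  for c,st in comps(s,red,3):
    if (n=="S" and 155<c[0]<225 and 110<c[1]<200) or (n=="T" and 295<c[0]<330 and 180<c[1]<240):
      p=onz(s,c,125.5)[:2];print(n,c,st[4],p.round(1))
im=np.clip(cv2.resize(S["pixels"][135:195,160:220,::-1],None,fx=10,fy=10,interpolation=cv2.INTER_CUBIC).astype(float)*1.8,0,255).astype(np.uint8)
im2=np.clip(crop(T,(313,207),30,30,10).astype(float)*1.7,0,255).astype(np.uint8)
cv2.imwrite("pics/z11.png",cv2.resize(np.hstack([im,im2]),(800,400)))
E
```

```text
t 20.8 p [ 531.4 -189.4  137.9] rpy [-1.7998e+02  6.0000e-02 -3.9690e+01] q [-24.8   5.6  97.2   0.   77.3 104.8] F [-2.7  0.5  1.6] M [0.07 0.62 0.19] gap 23.5
t 21.2 p [ 531.5 -189.6  138. ] rpy [-1.7999e+02  4.0000e-02 -3.9710e+01] q [-24.9   5.6  97.2   0.   77.2 104.8] F [-2.6  2.   2.3] M [0.43 0.69 0.17] gap 23.4
S [185.0, 150.3] 37 [ 505.1 -214.7]
S [211.5, 149.5] 6 [ 483.4 -146.9]
S [167.9, 167.7] 17 [ 582.9 -230.1]
T [304.5, 222.3] 13 [ 481.8 -149.1]
```

View pics/z11.png

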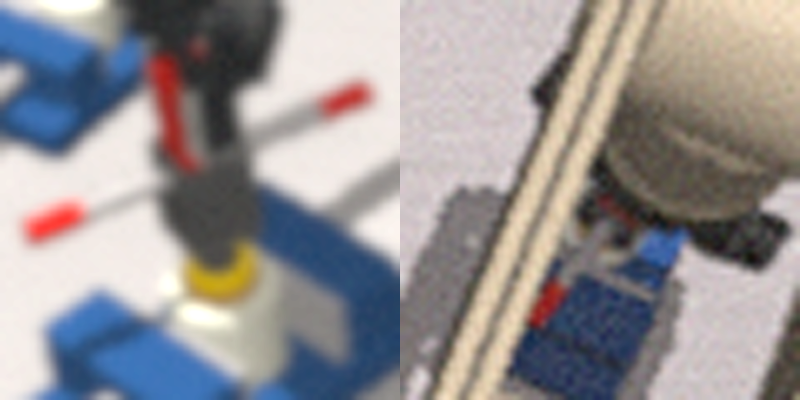

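```bash
python3 -m jog '[[0,-0.0005,0,0,0,-0.02],[0,-0.0005,0,0,0,-0.045],[0,-0.0005,0,0,0,-0.07],[0,-0.0005,0,0,0,-0.08],[0,-0.0005,0,0,0,-0.08]]' >/dev/null; python3 plan.py 533.3 -188.4 140 154.5|head -1; for i in 1; do :; done;  python3 -m jog '[[0,0,0,0,0,-0.01],[0,0,0,0,0,-0.01]]'>/dev/null; python3 plan.py 533.3 -188.4 140 154.5|head -1;  python3 -m jog '[[0,0,0,0,0,-0.01],[0,0,0,0,0,-0.01]]'>/dev/null; python3 plan.py 533.3 -188.4 140 154.5|head -1; python3 -m jog '[[0,0,0,0,0,-0.01],[0,0,0,0,0,-0.01]]'>/dev/null; python3 plan.py 533.3 -188.4 140 154.5|head -1
```

```text
t 21.8 p [ 532.  -189.7  138.1] rpy [-1.7998e+02 -3.0000e-02 -2.5320e+01] q [-24.8   5.6  97.1   0.   77.2  90.5] F [-0.9  1.9  1.8] M [0.39 0.14 0.03] gap 23.3
t 22.0 p [ 531.9 -189.7  138.1] rpy [-1.7998e+02 -2.0000e-02 -2.3570e+01] q [-24.8   5.6  97.1   0.   77.2  88.7] F [-1.4  2.1  1.3] M [ 0.51  0.15 -0.01] gap 23.4
t 22.2 p [ 531.8 -189.7  138.1] rpy [-179.98   -0.    -21.79] q [-24.8   5.6  97.2   0.   77.2  86.9] F [-0.6  2.7  1.6] M [ 0.62  0.21 -0.07] gap 23.4
t 22.4 p [ 531.7 -189.8  138.1] rpy [-179.99    0.    -20.01] q [-24.8   5.6  97.2   0.   77.2  85.2] F [-1.2  2.4  1.1] M [ 0.54  0.26 -0.05] gap 23.5
```

```bash
python3 -m jog '[[-0.0005,-0.001,0,0,0,-0.005],[-0.0005,-0.001,0,0,0,-0.01],[-0.0005,-0.001,0,0,0,-0.01]]' >/dev/null; python3 plan.py 533.3 -188.4 140 154.5|head -1; for i in 1; do :; done;  python3 -m jog '[[0,0,0,0,0,-0.01],[0,0,0,0,0,-0.01]]'>/dev/null; python3 plan.py 533.3 -188.4 140 154.5|head -1;  python3 -m jog '[[0,0,0,0,0,-0.01],[0,0,0,0,0,-0.01]]'>/dev/null; python3 plan.py 533.3 -188.4 140 154.5|head -1; python3 -m jog '[[0,0,0,0,0,-0.01],[0,0,0,0,0,-0.01]]'>/dev/null; python3 plan.py 533.3 -188.4 140 154.5|head -1
```

```text
t 22.7 p [ 531.6 -189.7  138.1] rpy [ 1.7999e+02  1.0000e-02 -1.8130e+01] q [-24.8   5.6  97.2  -0.   77.2  83.3] F [-1.   1.5  1.5] M [ 0.38  0.38 -0.03] gap 23.3
t 22.9 p [ 531.6 -189.7  138.1] rpy [ 1.7999e+02  1.0000e-02 -1.6340e+01] q [-24.8   5.6  97.2  -0.   77.2  81.5] F [-0.9  2.2  0.9] M [ 0.34  0.43 -0.12] gap 23.2
t 23.1 p [ 531.6 -189.7  138.1] rpy [ 1.7999e+02  1.0000e-02 -1.4580e+01] q [-24.8   5.6  97.2  -0.   77.2  79.7] F [-2.1  1.9  0.6] M [ 0.21  0.48 -0.21] gap 23.2
t 23.3 p [ 531.6 -189.7  138.1] rpy [179.99   0.   -12.8 ] q [-24.8   5.6  97.2  -0.   77.2  78. ] F [-2.4  0.8  1.8] M [ 0.3   0.52 -0.15] gap 23.6
```

```bash
python3 -m jog '[[0,0,0,0,0,-0.02],[0,0,-0.0003,0,0,-0.045],[0,0,-0.0005,0,0,-0.07],[0,0,-0.0006,0,0,-0.095],[0,0,-0.0008,0,0,-0.12],[0,0,-0.001,0,0,-0.145],[0,0,-0.001,0,0,-0.17],[0,0,-0.0012,0,0,-0.195],[0,0,-0.0014,0,0,-0.22],[0,0,-0.0015,0,0,-0.245]]' >/dev/null; python3 plan.py 533.3 -188.4 140 75.1
```

```text
t 24.3 p [ 531.8 -189.8  138.6] rpy [179.97  -0.    31.42] q [-24.8   5.6  97.1  -0.   77.2  33.8] F [-0.7  0.7  0.9] M [ 0.13  0.33 -0.24] gap 23.6
full [ 0.0082 -0.0015 -0.0057] [ 1.000e-04  1.000e-04 -2.427e-01]
```

```bash
python3 -m jog '[[0,0,0,0,0,-0.025],[0,0,-0.0003,0,0,-0.055],[0,0,-0.0005,0,0,-0.085],[0,0,-0.0007,0,0,-0.115],[0,0,-0.0009,0,0,-0.145],[0,0,-0.0011,0,0,-0.175],[0,0,-0.0012,0,0,-0.2],[0,0,-0.0014,0,0,-0.225],[0,0,-0.0015,0,0,-0.243],[0,0,-0.0015,0,0,-0.243]]' >/dev/null; python3 plan.py 533.3 -188.4 140 75.1;python3 -m jog '[[0,0,0,0,0,0],[0,0,0,0,0,0],[0,0,0,0,0,0]]' >/dev/null; python3 plan.py 533.3 -188.4 140 75.1
```

```text
t 25.3 p [ 531.9 -189.8  139. ] rpy [1.7996e+02 1.0000e-02 7.5050e+01] q [-24.8   5.6  97.1  -0.   77.3  -9.9] F [-0.4  0.7 -0. ] M [ 0.09  0.11 -0.16] gap 23.4
full [ 0.0067  0.0039 -0.0041] [ 0.0002  0.0001 -0.0003]
t 25.6 p [ 531.9 -189.7  139. ] rpy [1.7997e+02 1.0000e-02 7.5030e+01] q [-24.8   5.6  97.1  -0.   77.3  -9.9] F [-0.7  0.5  0.8] M [-0.    0.03 -0.17] gap 23.6
full [ 0.0065  0.0042 -0.004 ] [ 0.0002  0.0001 -0.0004]
```

```bash
python3 -m jog '[[0,0,0,0,0,0],[0,0,0,0,0,0],[0,0,0,0,0,-0.03],[0,0,0,0,0,-0.07],[0,0,0,0,0,-0.115],[0,0,0,0,0,-0.16],[0,0,0,0,0,-0.205],[0,0,0,0,0,-0.25],[0,0,0,0,0,-0.295],[0,0,0,0,0,-0.34]]' 0.6 50 >/dev/null; python3 plan.py 533.3 -188.4 140 165.05;python3 -m jog '[[0,0,0,0,0,-0.045],[0,0,0,0,0,-0.09],[0,0,0,0,0,-0.13],[0,0,0,0,0,-0.155],[0,0,0,0,0,-0.16],[0,0,0,0,0,-0.16]]' >/dev/null; python3 plan.py 533.3 -188.4 140 165.05
cat > look.py <<'E'
import sys
from meas import *
from bench import r
z=float(sys.argv[1]);n=sys.argv[2]
S=r.snapshot("scene");T=r.snapshot("top")
for s,m in((S,"S"),(T,"T")):
  for c,st in comps(s,red,3):
    if (m=="S" and 150<c[0]<230 and 110<c[1]<210) or (m=="T" and 285<c[0]<340 and 175<c[1]<245):
      print(m,c,st[4],onz(s,c,z)[:2].round(1))
im=np.clip(cv2.resize(S["pixels"][135:195,160:220,::-1],None,fx=10,fy=10,interpolation=cv2.INTER_CUBIC).astype(float)*1.8,0,255).astype(np.uint8)
im2=np.clip(crop(T,(313,207),30,30,10).astype(float)*1.7,0,255).astype(np.uint8)
cv2.imwrite(f"pics/{n}.png",cv2.resize(np.hstack([im,im2]),(800,400)))
E
python3 look.py 126 z12
```

```text
t 26.6 p [ 531.7 -189.6  138.9] rpy [-1.8000e+02  1.0000e-02  1.3662e+02] q [-24.8   5.6  97.1  -0.   77.3 -71.4] F [-0.7  0.  -0.5] M [-0.   -0.02  0.04] gap 51.1
full [-0.0014  0.0078 -0.0044] [-0.      0.     -0.1579]
t 27.2 p [ 531.7 -189.5  138.9] rpy [-180.    0.  165.] q [-24.8   5.6  97.1  -0.   77.3 -99.8] F [ 0.2 -0.8  0. ] M [-0.02  0.06  0.03] gap 51.6
full [-0.005   0.006  -0.0044] [-0.      0.     -0.0003]
S [188.1, 150.2] 159 [ 503.1 -206.5]
S [171.3, 148.2] 22 [ 506.8 -253.7]
S [208.5, 168.4] 19 [ 559. -128.]
T [296.8, 199.0] 8 [ 556.5 -127.2]
T [336.5, 213.6] 15 [ 507.9 -251.1]
```

View pics/z12.png

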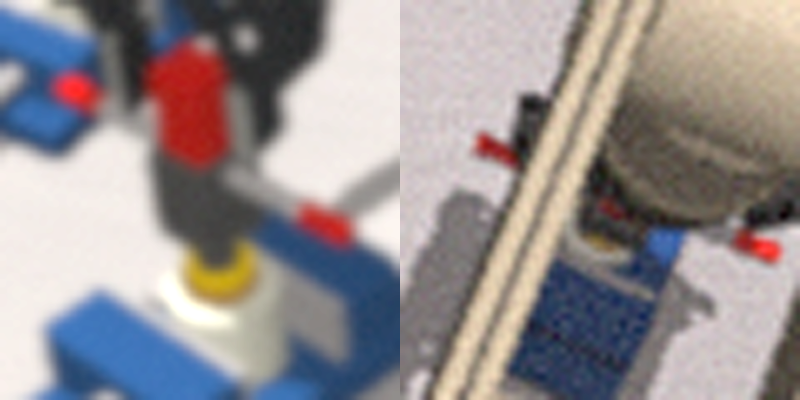

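```bash
python3 -m jog '[[0,0,0,0,0,0.02],[0,0,0,0,0,0.03],[0,0,0,0,0,0.03],[0,0,0,0,0,0.03],[0,0,0,0,0,0.03],[0,0,0,0,0,0.03],[0,0,0,0,0,0.03]]' 0 50 >/dev/null; python3 plan.py 533.3 -188.4 140 165.05|head -1
```

```text
t 28.0 p [ 531.7 -189.5  138.9] rpy [180.    0.  159.7] q [-24.8   5.6  97.1   0.   77.3 -94.5] F [-0.4  0.8  1.4] M [0.12 0.08 0.02] gap 23.3
```

```bash
python3 -m jog '[[0,0,0,0,0,0.025],[0,0,0,0,0,0.055],[0,0,0,0,0,0.075],[0,0,0,0,0,0.08]]' >/dev/null; python3 plan.py 533.3 -188.4 140 154.5|head -1;  python3 -m jog '[[0,0,0,0,0,0.01],[0,0,0,0,0,0.01]]'>/dev/null; python3 plan.py 533.3 -188.4 140 154.5|head -1;  python3 -m jog '[[0,0,0,0,0,0.01],[0,0,0,0,0,0.01]]'>/dev/null; python3 plan.py 533.3 -188.4 140 154.5|head -1; python3 -m jog '[[0,0,0,0,0,0.01],[0,0,0,0,0,0.01]]'>/dev/null; python3 plan.py 533.3 -188.4 140 154.5|head -1;python3 -m jog '[[0,0,0,0,0,0.01],[0,0,0,0,0,0.01]]'>/dev/null; python3 plan.py 533.3 -188.4 140 154.5|head -1
```

```text
t 28.4 p [ 531.7 -189.6  139. ] rpy [-179.99    0.    145.22] q [-24.8   5.6  97.1  -0.   77.3 -80. ] F [-0.7  0.6  1.2] M [0.08 0.11 0.03] gap 23.2
t 28.6 p [ 531.6 -189.5  138.9] rpy [-1.8000e+02 -1.0000e-02  1.4354e+02] q [-24.8   5.6  97.1   0.   77.3 -78.4] F [-0.3  1.   1.8] M [0.18 0.1  0.03] gap 23.5
t 28.8 p [ 531.7 -189.5  138.9] rpy [-180.     -0.    141.77] q [-24.8   5.6  97.1   0.   77.3 -76.6] F [-0.9  0.4  1.8] M [0.17 0.1  0.1 ] gap 23.4
t 29.0 p [ 531.7 -189.5  138.9] rpy [180.    -0.   139.98] q [-24.8   5.6  97.1   0.   77.3 -74.8] F [-0.7 -0.1  1.2] M [0.2  0.07 0.16] gap 23.2
t 29.2 p [ 531.6 -189.5  138.9] rpy [-1.8000e+02 -1.0000e-02  1.3818e+02] q [-24.8   5.6  97.1  -0.   77.3 -73. ] F [0.  0.5 0.4] M [0.23 0.1  0.19] gap 23.3
```

```bash
python3 -m jog '[[0,0,0,0,0,0.02],[0,0,0.0003,0,0,0.045],[0,0,0.0005,0,0,0.07],[0,0,0.0006,0,0,0.095],[0,0,0.0008,0,0,0.12],[0,0,0.001,0,0,0.145],[0,0,0.001,0,0,0.17],[0,0,0.0012,0,0,0.195],[0,0,0.0014,0,0,0.22],[0,0,0.0015,0,0,0.247]]' >/dev/null; python3 plan.py 533.3 -188.4 140 154.5|head -1
python3 -m jog '[[0,0,0,0,0,0.02],[0,0,0.0003,0,0,0.045],[0,0,0.0005,0,0,0.07],[0,0,0.0006,0,0,0.095],[0,0,0.0008,0,0,0.12],[0,0,0.001,0,0,0.145],[0,0,0.001,0,0,0.17],[0,0,0.0012,0,0,0.195],[0,0,0.0014,0,0,0.22],[0,0,0.0015,0,0,0.247]]' >/dev/null; python3 plan.py 533.3 -188.4 140 154.5|head -1
```

```text
t 30.2 p [ 531.6 -189.5  138.5] rpy [-1.7999e+02 -1.0000e-02  9.3590e+01] q [-24.8   5.6  97.2   0.   77.3 -28.4] F [-1.6  1.6  1.5] M [0.2  0.23 0.2 ] gap 23.4
t 31.2 p [ 531.6 -189.4  138.1] rpy [-179.98   -0.     49.14] q [-24.8   5.6  97.2   0.   77.2  16. ] F [-0.8  1.2  1.5] M [0.32 0.17 0.22] gap 23.4
```

```bash
python3 -m jog '[[0,0,0,0,0,0.02],[0,0,0.0003,0,0,0.045],[0,0,0.0005,0,0,0.07],[0,0,0.0006,0,0,0.095],[0,0,0.0008,0,0,0.12],[0,0,0.001,0,0,0.145],[0,0,0.001,0,0,0.17],[0,0,0.0012,0,0,0.195],[0,0,0.0014,0,0,0.22],[0,0,0.0015,0,0,0.247]]' >/dev/null; python3 plan.py 533.3 -188.4 140 154.5|head -1
python3 -m jog '[[0,0,0,0,0,0.025],[0,0,0,0,0,0.055],[0,0,0.0003,0,0,0.085],[0,0,0.0005,0,0,0.115],[0,0,0.0007,0,0,0.145],[0,0,0.0009,0,0,0.175],[0,0,0.001,0,0,0.205],[0,0,0.0012,0,0,0.23],[0,0,0.0014,0,0,0.246],[0,0,0.0014,0,0,0.246]]' >/dev/null; python3 plan.py 533.3 -188.4 140 154.5|head -1;python3 -m jog '[[0,0,0,0,0,0],[0,0,0,0,0,0],[0,0,0,0,0,0]]' >/dev/null; python3 plan.py 533.3 -188.4 140 -39.7
```

```text
t 32.2 p [ 531.6 -189.3  137.7] rpy [-1.7998e+02  1.0000e-02  4.6700e+00] q [-24.8   5.6  97.2   0.   77.2  60.5] F [-0.4  1.3  2. ] M [0.34 0.17 0.23] gap 23.3
t 33.2 p [ 531.7 -189.4  137.4] rpy [-1.7999e+02  1.0000e-02 -3.9490e+01] q [-24.8   5.6  97.2   0.   77.1 104.7] F [0.4 1.1 0.9] M [ 0.37 -0.    0.12] gap 23.3
t 33.5 p [ 531.7 -189.4  137.4] rpy [-1.7999e+02  1.0000e-02 -3.9500e+01] q [-24.8   5.6  97.2   0.   77.1 104.7] F [-0.3  2.2  1.1] M [ 0.45 -0.06  0.17] gap 23.3
full [ 0.0024 -0.0073 -0.0104] [-0.      0.      0.0011]
```

```bash
python3 -m jog '[[0,0,0,0,0,-0.02],[0,0,0,0,0,-0.045],[0,0,0,0,0,-0.07],[0,0,0,0,0,-0.095],[0,0,0,0,0,-0.12],[0,0,0,0,0,-0.135],[0,0,0,0,0,-0.15],[0,0,-0.0001,0,0,-0.165]]' >/dev/null; python3 plan.py 533.3 -188.4 140 75.1
python3 -m jog '[[0,0,0,0,0,-0.02],[0,0,-0.0003,0,0,-0.045],[0,0,-0.0005,0,0,-0.07],[0,0,-0.0006,0,0,-0.095],[0,0,-0.0008,0,0,-0.12],[0,0,-0.001,0,0,-0.145],[0,0,-0.001,0,0,-0.17],[0,0,-0.0012,0,0,-0.195],[0,0,-0.0014,0,0,-0.22],[0,0,-0.0015,0,0,-0.24]]' >/dev/null; python3 plan.py 533.3 -188.4 140 75.1
```

```text
t 34.3 p [ 531.7 -189.5  137.5] rpy [-179.99   -0.     -9.74] q [-24.8   5.6  97.2   0.   77.1  74.9] F [-0.8  2.   1.9] M [ 0.51  0.03 -0.17] gap 23.4
full [ 0.0056 -0.0055 -0.0101] [-0.000e+00 -1.000e-04 -4.713e-01]
t 35.3 p [ 531.6 -189.5  137.8] rpy [-179.99   -0.     33.54] q [-24.8   5.6  97.2   0.   77.2  31.6] F [-1.4  1.5  0.8] M [ 0.45  0.05 -0.16] gap 23.1
full [ 0.0081 -0.0001 -0.0088] [-0.     -0.     -0.2309]
```

Next I finish the back stroke and pause. Then I open the gripper and turn it back for the last regrasp.

```bash
python3 -m jog '[[0,0,0,0,0,-0.025],[0,0,-0.0003,0,0,-0.055],[0,0,-0.0005,0,0,-0.085],[0,0,-0.0007,0,0,-0.115],[0,0,-0.0009,0,0,-0.145],[0,0,-0.0011,0,0,-0.17],[0,0,-0.0012,0,0,-0.195],[0,0,-0.0014,0,0,-0.215],[0,0,-0.0014,0,0,-0.231],[0,0,-0.0014,0,0,-0.231]]' >/dev/null; python3 plan.py 533.3 -188.4 140 75.1|head -1;python3 -m jog '[[0,0,0,0,0,0],[0,0,0,0,0,0],[0,0,0,0,0,0]]' >/dev/null; python3 plan.py 533.3 -188.4 140 75.1
python3 -m jog '[[0,0,0,0,0,0],[0,0,0,0,0,0],[0,0,0,0,0,0],[0,0,0,0,0,-0.03],[0,0,0,0,0,-0.07],[0,0,0,0,0,-0.115],[0,0,0,0,0,-0.16],[0,0,0,0,0,-0.205],[0,0,0,0,0,-0.25],[0,0,0,0,0,-0.295]]' 0.6 50 >/dev/null; python3 -m jog '[[0,0,0,0,0,-0.045],[0,0,0,0,0,-0.09],[0,0,0,0,0,-0.13],[0,0,0,0,0,-0.16],[0,0,0,0,0,-0.18],[0,0,0,0,0,-0.18]]' >/dev/null; python3 plan.py 533.3 -188.4 140 165.05
python3 look.py 125 z13
```

```text
t 36.3 p [ 531.7 -189.6  138.2] rpy [180.    -0.    74.98] q [-24.8   5.6  97.2   0.   77.2  -9.8] F [0.2 2.3 1.9] M [ 0.4   0.07 -0.15] gap 23.7
t 36.6 p [ 531.7 -189.6  138.2] rpy [-180.      0.     74.88] q [-24.8   5.6  97.2  -0.   77.2  -9.7] F [0.1 0.5 1.1] M [ 0.38  0.06 -0.15] gap 23.3
full [ 0.0062  0.0051 -0.0073] [-0.      0.     -0.0012]
t 38.2 p [ 531.6 -189.7  138.1] rpy [-179.99   -0.    160.47] q [-24.8   5.6  97.2  -0.   77.2 -95.3] F [0.4 0.1 0.6] M [-0.01  0.   -0.01] gap 51.5
full [-0.0046  0.0069 -0.0076] [-0.0001 -0.     -0.0255]
S [187.8, 150.2] 147 [ 502.1 -207.9]
S [206.5, 145.2] 6 [ 468.6 -166.7]
S [172.9, 171.6] 19 [ 593.1 -211.9]
T [310.3, 225.6] 18 [ 471.2 -167. ]
```

View pics/z13.png

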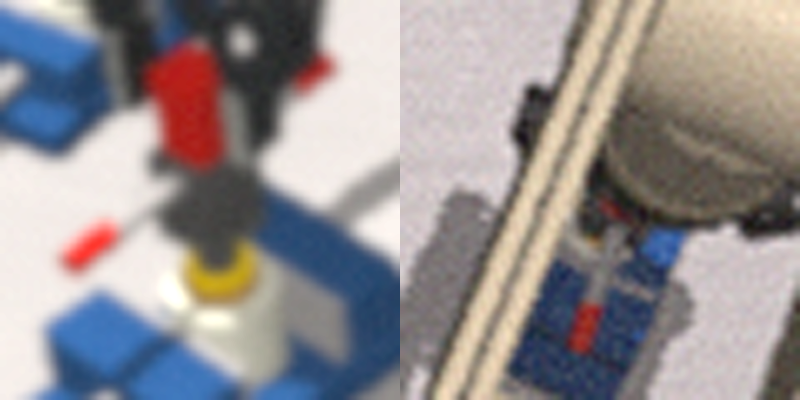

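```bash
python3 -m jog '[[0,0,0,0,0,0],[0,0,0,0,0,0],[0,0,0,0,0,0],[0,0,0,0,0,0],[0,0,0,0,0,0],[0,0,0,0,0,0]]' 0 50 >/dev/null; python3 plan.py 533.3 -188.4 140 140|head -1
python3 -m jog '[[0,0,0,0,0,0.025],[0,0,0,0,0,0.055],[0,0,0,0,0,0.08],[0,0,0,0,0,0.095],[0,0,0,0,0,0.095]]' >/dev/null; python3 plan.py 533.3 -188.4 140 154.5|head -1;  python3 -m jog '[[0,0,0,0,0,0.01],[0,0,0,0,0,0.01]]'>/dev/null; python3 plan.py 533.3 -188.4 140 154.5|head -1;  python3 -m jog '[[0,0,0,0,0,0.01],[0,0,0,0,0,0.01]]'>/dev/null; python3 plan.py 533.3 -188.4 140 154.5|head -1; python3 -m jog '[[0,0,0,0,0,0.01],[0,0,0,0,0,0.01]]'>/dev/null; python3 plan.py 533.3 -188.4 140 -39.7
```

```text
t 38.9 p [ 531.7 -189.6  138.2] rpy [1.8000e+02 1.0000e-02 1.6041e+02] q [-24.8   5.6  97.2   0.   77.2 -95.2] F [-0.6 -0.1  0.6] M [ 0.11  0.01 -0.07] gap 23.3
t 39.4 p [ 531.7 -189.6  138.2] rpy [-180.      0.    143.27] q [-24.8   5.6  97.2  -0.   77.2 -78.1] F [-0.3  0.5  0.5] M [0.06 0.04 0.01] gap 23.9
t 39.6 p [ 531.7 -189.5  138.2] rpy [180.     0.   141.57] q [-24.8   5.6  97.2   0.   77.2 -76.4] F [0.5 0.1 0.6] M [0.05 0.14 0.08] gap 23.3
t 39.8 p [ 531.7 -189.5  138.2] rpy [-180.      0.    139.79] q [-24.8   5.6  97.2  -0.   77.2 -74.6] F [-0.8  0.4  2. ] M [0.08 0.1  0.23] gap 23.2
t 40.0 p [ 531.7 -189.5  138.2] rpy [-180.     -0.    137.99] q [-24.8   5.6  97.2  -0.   77.2 -72.8] F [-0.6 -0.2  1.8] M [0.11 0.07 0.18] gap 23.1
full [-0.0018  0.0077 -0.0073] [-0.      0.      0.9872]
```

```bash
python3 -m jog '[[0,0,0,0,0,0.02],[0,0,0.0003,0,0,0.045],[0,0,0.0005,0,0,0.07],[0,0,0.0006,0,0,0.095],[0,0,0.0008,0,0,0.12],[0,0,0.001,0,0,0.145],[0,0,0.001,0,0,0.17],[0,0,0.0012,0,0,0.195],[0,0,0.0014,0,0,0.22],[0,0,0.0015,0,0,0.247]]' >/dev/null; python3 plan.py 533.3 -188.4 140 154.5|head -1
python3 -m jog '[[0,0,0,0,0,0.02],[0,0,0.0003,0,0,0.045],[0,0,0.0005,0,0,0.07],[0,0,0.0006,0,0,0.095],[0,0,0.0008,0,0,0.12],[0,0,0.001,0,0,0.145],[0,0,0.001,0,0,0.17],[0,0,0.0012,0,0,0.195],[0,0,0.0014,0,0,0.22],[0,0,0.0015,0,0,0.247]]' >/dev/null; python3 plan.py 533.3 -188.4 140 154.5|head -1
python3 -m jog '[[0,0,0,0,0,0.02],[0,0,0.0003,0,0,0.045],[0,0,0.0005,0,0,0.07],[0,0,0.0006,0,0,0.095],[0,0,0.0008,0,0,0.12],[0,0,0.001,0,0,0.145],[0,0,0.001,0,0,0.17],[0,0,0.0012,0,0,0.195],[0,0,0.0014,0,0,0.22],[0,0,0.0015,0,0,0.247]]' >/dev/null; python3 plan.py 533.3 -188.4 140 -39.7
```

```text
t 41.0 p [ 531.6 -189.5  137.8] rpy [-1.7999e+02 -1.0000e-02  9.3410e+01] q [-24.8   5.6  97.2  -0.   77.2 -28.2] F [-1.4  0.1  1.9] M [0.13 0.17 0.23] gap 23.7
t 42.0 p [ 531.5 -189.4  137.4] rpy [-179.97    0.     48.95] q [-24.8   5.6  97.2   0.   77.2  16.2] F [-1.9  1.4  2. ] M [0.23 0.24 0.19] gap 23.5
t 43.0 p [ 531.6 -189.3  137. ] rpy [-1.7997e+02  1.0000e-02  4.4900e+00] q [-24.8   5.7  97.2   0.   77.1  60.7] F [-1.   2.5  1.2] M [0.4  0.13 0.21] gap 23.1
full [ 0.0071 -0.0031 -0.012 ] [-1.000e-04  1.000e-04  2.455e-01]
```

```bash
python3 -m jog '[[0,0,0,0,0,0.025],[0,0,0,0,0,0.055],[0,0,0.0003,0,0,0.085],[0,0,0.0005,0,0,0.115],[0,0,0.0007,0,0,0.145],[0,0,0.0009,0,0,0.175],[0,0,0.001,0,0,0.205],[0,0,0.0012,0,0,0.23],[0,0,0.0014,0,0,0.246],[0,0,0.0014,0,0,0.246]]' >/dev/null; python3 plan.py 533.3 -188.4 140 154.5|head -1;python3 -m jog '[[0,0,0,0,0,0],[0,0,0,0,0,0],[0,0,0,0,0,0]]' >/dev/null; python3 plan.py 533.3 -188.4 140 -39.7; python3 look.py 124 z14
python3 - <<'E'
from bench import r
from meas import *
S=r.snapshot("scene");im=np.clip(cv2.resize(S["pixels"][150:190,170:215,::-1],None,fx=14,fy=14,interpolation=cv2.INTER_CUBIC).astype(float)*1.8,0,255).astype(np.uint8);cv2.imwrite("pics/z14b.png",im)
E
```

```text
t 44.0 p [ 531.7 -189.3  136.7] rpy [-1.7998e+02  2.0000e-02 -3.9680e+01] q [-24.8   5.7  97.3   0.   77.1 104.9] F [-0.2  2.8  1.5] M [0.36 0.08 0.15] gap 23.3
t 44.3 p [ 531.7 -189.4  136.7] rpy [-1.7999e+02  1.0000e-02 -3.9670e+01] q [-24.8   5.7  97.3   0.   77.1 104.9] F [-0.3  2.5  2. ] M [ 0.55 -0.01  0.16] gap 23.0
full [ 0.0025 -0.0071 -0.0133] [-0.0001  0.0001  0.0001]
S [185.1, 150.4] 37 [ 503.7 -215.2]
S [211.9, 149.8] 8 [ 482.6 -146.2]
S [167.9, 168.2] 19 [ 583.2 -230.2]
T [304.5, 222.2] 14 [ 482.3 -149.3]
```

View pics/z14b.png

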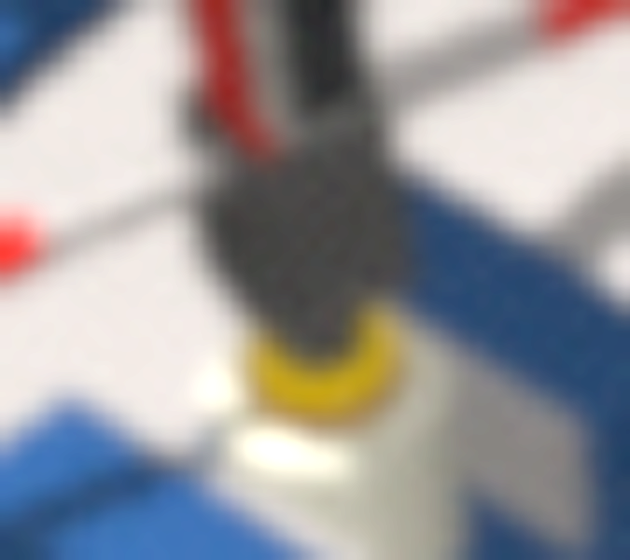

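```bash
python3 -m jog '[[0,0,0,0,0,0],[0,0,0,0,0,0],[0,0,0,0,0,0],[0,0,0,0,0,0],[0,0,0,0,0,0]]' 0.6 50 >/dev/null; python3 plan.py 533.3 -188.4 140 -39.7|head -1
python3 -m jog '[[0,0,-0.01,0,0,0],[0,0,-0.04,0,0,0],[0,0,-0.08,0,0,0],[0,0,-0.14,0,0,0],[0,0,-0.2,0,0,0],[0,0,-0.28,0,0,0],[0,0,-0.36,0,0,0],[0,0,-0.43,0,0,0],[0,0,-0.48,0,0,0],[0,0,-0.5,0,0,0]]'
python3 look.py 124 z15
```

```text
t 44.95 p [ 531.7 -189.7  136.7] rpy [179.99  -0.   -39.75] q [-24.8   5.7  97.2  -0.   77.1 104.9] F [-0.  -0.2 -0.7] M [-0.01  0.01  0.02] gap 51.0
time: 45.95
tool_pos: [532.5, -189.9, 264.4]
tcp_rot: [-179.9, -0.2, -39.7]
ft_force: [-0.6, 0.3, 0.6]
finger_gap: 51.0
S [188.8, 151.0] 146 [ 503.5 -204.6]
S [210.4, 148.4] 5 [ 477.9 -152.1]
S [169.3, 169.6] 17 [ 587.3 -224.5]
T [318.0, 204.6] 54 [ 537.8 -194.1]
T [306.2, 223.6] 13 [ 477.8 -154.4]
```

View pics/z15.png

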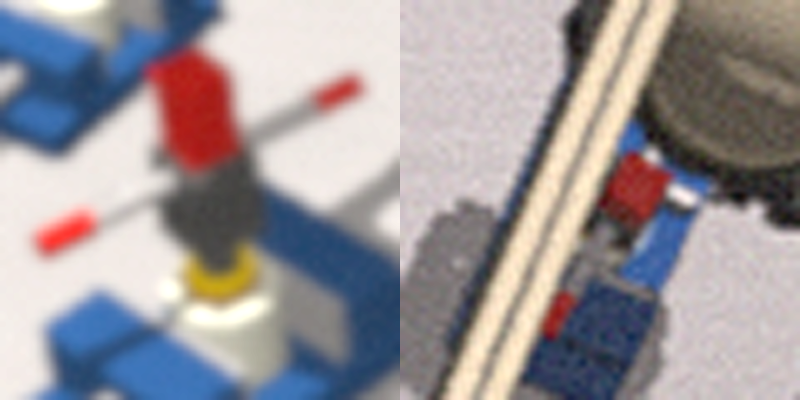

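Run:
```python
from bench import r
from meas import *
S=r.snapshot("scene");cv2.imwrite("pics/final.png",S["pixels"][:,:,::-1])
r.hand_in();print(r.sense()["time"])
```

```text
the job is handed in; nothing more can be done
the job is handed in; nothing more can be done
```

View pics/final.png

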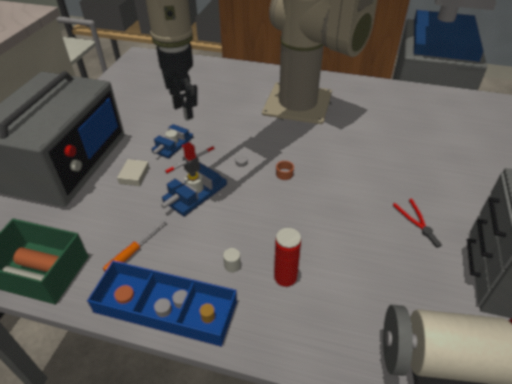

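The wrench is on the tap and the tap has been run down: half a turn on, a quarter back, half on, a quarter back and a last half. There was a short pause after each stroke. I regrasped the wrench after each quarter turn back, then let go, moved clear and handed in at about 46 s.

**Checks that agreed**
- **Seating:** the wrench touched home at the predicted height. After release it stands on the tap at scene (190,160).
- **Turns:** on each forward stroke the tap began to turn at the same tool angle, within about 1°. The gripper ended 2.9 mm lower, against the 3 mm the thread should feed in a full turn.
- **Collar:** in the last close-up the yellow collar looks down on the bush. The end torque stayed at the normal thread drag, so the hard stop was not reached.
- **Forces:** in the readings between moves, sideways load was 3.3 N or less. Vertical readings stayed within about 3 N while on the tap, and the highest was 5.7 N when first gripping the wrench.
- **Other things:** the final picture shows the bystanders where they were.

**Checks that disagreed**
- **Tap angle:** it was never seen directly, only inferred from the tool angle and torque. Torque built up over about 4° before the tap turned, and the bar was about 6° further anticlockwise after release. From the torque readings, the final angle is a full turn plus 0 to 4°. An estimate from the vise's direction is nearer 6° over, still short of the stop.
- **Position:** early camera fixes of the socket mouth and the tap differed by several millimetres. I settled the position with the bar ends and the contact forces.

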